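Recharge the desiccator and crack its sealed lid

TASK

Recharge the desiccator: pick up the small tray by its carrying bar, tip all four drying capsules into the open hopper at the desiccator's side, and stand the empty tray back upright on the worktop. Then pull the lid up by its bar handle until the sticky seal breaks, without letting it fly open, and hold it just ajar, its front edge two to three centimetres up, so that the damp air can escape; finish while still holding the lid there. Leave the specimen cup, slide carton and timer where they are.

Things in the scene. Friction and masses are not known exactly. Their poses are not given: they have to be found in the camera images.
- desiccator: Fixed desiccator of plain white plastic, about 140 mm deep (x) and 290 mm wide (y); origin on the worktop under its middle, x away from the front (the front has a round dial), z up. Its +y part is the sealed chamber, 130 x 150 mm and 101 mm high with the shut lid (middle at y = +65 mm). Its -y part is the open feed hopper (middle at y = -75 mm).
- hopper_mouth (a point): Middle of the hopper's open mouth, at the height of its rim, 102 mm over the worktop; axes as the desiccator's. The mouth is about 140 mm along x and runs from y = -70 to +58 mm; on the chamber side (+y) a splash-back wall stands 40 mm above the rim. Its walls narrow to a well 110 x 115 mm inside, whose floor lies 63 to 87 mm below the rim and slopes to the chamber.
- seal_lid (a joint): Opening angle of the chamber's grey lid (rad): 0 shut, grows as the front edge rises, stop at 0.5. Front edge rises about 13 mm per 0.1 rad. The seal sticks: at the handle it takes an upward pull that grows to a peak of about 13 to 17 N within the first 2 mm, then drops; past 0.05 rad only the lid's weight is left (about 2 to 3.5 N at the handle). Let go, the lid falls shut and seals again.
- lid_grip (a point): Middle of the lid's handle: a round steel bar, 12 mm thick and 84 mm long along the desiccator's y, its axis 33 mm above the lid's top (134 mm over the worktop when shut), on two posts 72 mm apart; free space below it between the posts. It lies 110 mm in front of (-x) and 46 mm above the hinge line. Axes as the lid's (z up when shut).
- lid_hinge (a point): Middle of the lid's hinge line, at the chamber's far upper edge, 88 mm over the worktop; the hinge line runs along this point's y. Axes as the desiccator's.
- tray: Loose aluminium tipping tray, 100 mm (x) by 84 mm (y), 0.2 kg; origin under the middle of its floor (4 mm thick), z up. Walls 38 mm high on its +y, -y and +x sides; the -x side is the open pouring mouth with no wall, over whose edge the capsules slide once the mouth side is tipped down 45 to 55 degrees; below about 20 degrees they stand still. A black carrying bar crosses it along y.
- tray_grip (a point): Middle of the tray's carrying bar: 12 mm thick (x), 26 mm high (z), 92 mm long (y), centre 77 mm above the tray's underside, middle at x = 0; nothing under it but the capsules. From 0.15 m up a tall analyser behind overhangs to 75 to 90 mm (world x) beyond this point as it starts: come and go on the robot's side. Axes as the tray's.
- capsule_0_c (a point): Middle of a loose white drying capsule: a cylinder 22 mm thick and 28 mm long, along its own z, 14 g, standing in the tray at the start.
- capsule_1_c (a point): Middle of a loose white drying capsule: a cylinder 22 mm thick and 28 mm long, along its own z, 14 g, standing in the tray at the start.
- capsule_2_c (a point): Middle of a loose white drying capsule: a cylinder 22 mm thick and 28 mm long, along its own z, 14 g, standing in the tray at the start.
- capsule_3_c (a point): Middle of a loose white drying capsule: a cylinder 22 mm thick and 28 mm long, along its own z, 14 g, standing in the tray at the start.
- cup: Bystander: white specimen cup with lid, 55 mm wide, 47 mm high, origin under its middle.
- slides: Bystander: carton of glass slides, 33 x 82 x 56 mm, origin under its middle.
- timer: Bystander: flat bench timer, 66 x 66 x 18 mm, origin under its middle.

How it is judged (in metres and radians):
On the way, in this order (a step that is already met when the one before it is completed fails the run):
1. all four capsules lie in the hopper (x of capsule_0_c in the frame of hopper_mouth between -0.065 and 0.065 m and y of capsule_0_c in the frame of hopper_mouth between -0.07 and 0.062 m and z of each of capsule_0_c, capsule_1_c, capsule_2_c, capsule_3_c in the frame of hopper_mouth below -0.01 m and x of capsule_1_c in the frame of hopper_mouth between -0.065 and 0.065 m and y of capsule_1_c in the frame of hopper_mouth between -0.07 and 0.062 m and x of capsule_2_c in the frame of hopper_mouth between -0.065 and 0.065 m and y of capsule_2_c in the frame of hopper_mouth between -0.07 and 0.062 m and x of capsule_3_c in the frame of hopper_mouth between -0.065 and 0.065 m and y of capsule_3_c in the frame of hopper_mouth between -0.07 and 0.062 m), for 0.2 s.
2. the tray stands upright on the worktop (angle between tray's own z axis and vertical below 0.12 rad and height (world z) of tray between -0.01 and 0.008 m and linear speed of tray below 0.03 m/s), for 0.2 s.
3. the lid's seal is broken: opened past 0.11 rad (value of joint seal_lid above 0.11 rad), for 0.2 s.
At the end, for the whole second after the job is handed in: The fingers hold the lid (contact over 0.3 N) still at 0.11 to 0.33 rad, front edge 14 to 43 mm up; all four capsules lie in the hopper below its rim; the tray stands upright on the worktop (within 0.12 rad, under 8 mm up) (all of step 1 and value of joint seal_lid between 0.11 and 0.33 rad and velocity of joint seal_lid between -0.08 and 0.08 rad/s and contact force between the fingers and desiccator above 0.3 N and angle between tray's own z axis and vertical below 0.12 rad and height (world z) of tray between -0.01 and 0.008 m); the arm keeps its last pose, push and grip.
It fails at once if the lid flies open past 0.42 rad (front edge 55 mm up) (value of joint seal_lid above 0.42 rad).
It fails at once if the specimen cup is moved more than 30 mm (distance of cup from where it was at the start of the episode above 0.03 m).
It fails at once if the slide carton is moved more than 30 mm (distance of slides from where it was at the start of the episode above 0.03 m).
It fails at once if the timer is moved more than 30 mm (distance of timer from where it was at the start of the episode above 0.03 m).
It also fails if it takes over 58 s, if anything falls off the work surface, if the arm or the gripper's body presses on something with over 40 N, if the wrist force passes 120 N, or if a joint passes its speed limit or range.

ROBOT

A 6-joint arm with a two-finger parallel gripper is mounted at the origin on a cart in front of the work surface, level with it; the furniture and walls round the work are solid. World frame = base frame: x ahead of the robot, y to its left, z up, the work surface at z = 0. Lengths are in m, angles in degrees, forces in N, time in s.
With the tool pointing down it reaches from about 0.4 to 0.825 m from the base axis. Payload 7 kg.
Tool frame: the origin (TCP) lies at the very end of the fingers, on their centre line; the grasp point (between the pads) lies 19 mm behind it; z points along the fingers, y is the direction in which the jaws open and shut (so a half turn about z gives the same grasp; the last joint's range is limited). The gripper opens to 88 mm and grips with 3 to 60 N. Pads are 19 mm wide; open, the fingers measure 130 mm over their backs; the gripper's body (78 mm by 193 mm) begins 47 mm behind the grasp point.
Start: joints at [93.627, 20.546, 0.682, 0, -70.136, -16.507], TCP at [0.15, 0.658, 0.198] pointing down, gripper open.
Joint ranges: [-176.03, 176.03], [-82.01, 121.73], [-58.28, 71.71], [-173.87, 95.51], [-174.79, -0.11], [-173.66, 173.66]. Speed limits (degrees/s): [136.94, 136.94, 172.46, 180, 180, 180].

INTERFACE

Orientations are given as [roll, pitch, yaw] about the fixed x, y, z axes, in that order (R = Rz(yaw) Ry(pitch) Rx(roll)).
In Python, from plant import telemetry, optics, ctrl gives the robot as it stands.
- The arm moves only by the tool servo_tool, never from a script. Its argument "rows" is a list of rows, each a list of 3 entries, a list of its own where there are three numbers: the shift along the tool's x, y, z in m, then the turn, a rotation vector about the tool's x, y, z in units of 6 degrees (1.0 is 6 degrees), then the closure, from 0 (fully open) to 1 (shut). A call has 1 to 20 rows; each row shifts and turns the commanded pose from where the row before left it, along the tool's axes as they then stand; what a row does not reach is not made up. A row lasts 1/12 s, in which the tool goes at most 41.7 mm and 7.16 degrees, less where a joint would pass 70% of its speed; a pose out of reach is approached as far as the arm can. A call is refused whole if a number of a shift passes 0.0417 or a number of a turn 1, either way. A call with a gripper value outside its range is refused whole. The fingers move at their own pace and stop on an object; the grip force is fixed at half the most. Time passes only in rows, so rows that do not move let the fingers close. It gives the time, the measured TCP pose, the force and the opening at its end, in the units of the state.
- telemetry.get_obs(): the state, without advancing time (a new reading comes with each control period).
- optics.snapshot(name): name is "scene" or "side" or "wrist"; returns the picture (384x512x3 uint8, red, green, blue); there is no depth.
- optics.camera_info(name): a dict with "mtx" (3x3 intrinsics, pixels), "D" ([k1, k2, p1, p2, k3] as OpenCV has them; the pictures are not rectified), "rvec" (rotation vector, rad) and "tvec" (3), from world to camera coordinates, as OpenCV has them. Camera axes: x right, y down, z forward; pixel columns grow to the right and rows downward; lengths in m; the calibration is good to about 2 mm. A picture is of the moment at which its call begins: read the wrist's pose just before it. camera_info takes no time and is no camera call; for the wrist camera it gives the pose at the moment of the call.
- ctrl.close_job(): hands the job in, once; it reports no verdict.
The state is a dict: "clock": time; "joint_pos": joint angles; "qvel": joint speeds; "tau": joint torques, N m; "tool_pos": TCP position; "orientation": TCP orientation; "force": force on the tool from outside, world axes, zero at the start; "moment": the same for the moment, N m; "opening": finger opening in m.
Only numpy, scipy, OpenCV 4.12 (cv2) and the standard library are available. Lean on these libraries where they do the work, as an engineer would, in place of code of your own. Each camera call takes 0.05 s, during which the arm holds its last target.

## Working session

There is one attempt and no reset: what is moved stays moved. The work goes in short steps, Python scripts to look and compute and a tool call to move; the robot and the scene stay as the last step left them, time stands still between calls to the robot, and variables do not carry over. Pictures are saved under pics/ and viewed, and the job is handed in when it is done.

Besides the shell and the picture viewer there is one more tool, called after "Request:" by a JSON object that holds its "api" and its "payload". servo_tool: Moves the arm, as the interface text tells. Its arguments: {"type":"object","properties":{"rows":{"type":"array"}},"required":["rows"]}

```bash
ls; mkdir -p pics; python3 - <<'E'
from plant import telemetry, optics
import cv2
print(telemetry.get_obs())
for n in ("scene","side","wrist"):
    i=optics.snapshot(n); cv2.imwrite(f"pics/{n}0.png",i[:,:,::-1])
    c=optics.camera_info(n); print(n,c)
print(telemetry.get_obs()['clock'])
E
```

```text
pics
{'clock': 0.0, 'joint_pos': array([ 9.36272790e+01,  2.05887710e+01,  6.34473134e-01, -2.22963315e-02,
       -7.01331771e+01, -1.65081499e+01]), 'qvel': array([ 0.03187264, -0.01151337,  0.09609765, -0.0641463 , -0.06396187,
       -0.01332978]), 'tau': array([-2.90268881e-04, -5.82716775e+01,  2.93048126e+01,  6.99684799e+00,
        6.86174812e-03, -1.63386785e-04]), 'tool_pos': array([0.15035472, 0.65750904, 0.19735124]), 'orientation': array([ 1.79910174e+02, -4.76264842e-03, -1.28884602e+01]), 'force': array([-0.01492942, -0.12976005, -0.66361009]), 'moment': array([ 0.01680615, -0.00134027,  0.01532597]), 'opening': 0.08764294281076489}
scene {'mtx': array([[410.08376337,   0.        , 260.82953009],
       [  0.        , 410.08376337, 182.95408455],
       [  0.        ,   0.        ,   1.        ]]), 'D': array([-0.14753529,  0.        ,  0.        ,  0.        ,  0.        ]), 'rvec': array([ 0.9177676 , -2.53196916,  1.04339006]), 'tvec': array([0.46483876, 0.33290204, 0.91167129])}
side {'mtx': array([[402.24382812,   0.        , 249.58177809],
       [  0.        , 402.24382812, 188.71128422],
       [  0.        ,   0.        ,   1.        ]]), 'D': array([-0.06481597,  0.        ,  0.        ,  0.        ,  0.        ]), 'rvec': array([ 1.88304635, -0.53464923,  0.38077707]), 'tvec': array([-0.45009095,  0.2255143 ,  1.08543422])}
wrist {'mtx': array([[320.40934381,   0.        , 252.10355563],
       [  0.        , 320.40934381, 190.96030562],
       [  0.        ,   0.        ,   1.        ]]), 'D': array([-0.00998683,  0.        ,  0.        ,  0.        ,  0.        ]), 'rvec': array([-1.84951279,  2.3211272 ,  0.29360664]), 'tvec': array([ 0.6742859 , -0.03246216,  0.39104567])}
0.15
```

View pics/scene0.png

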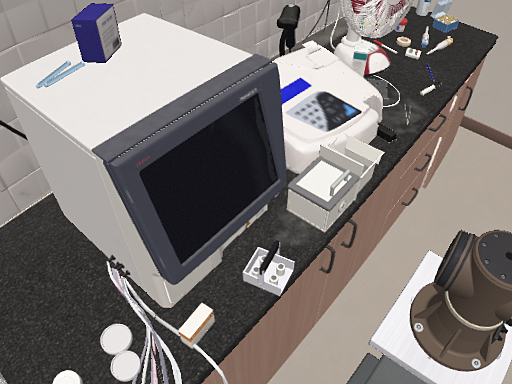

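View pics/side0.png

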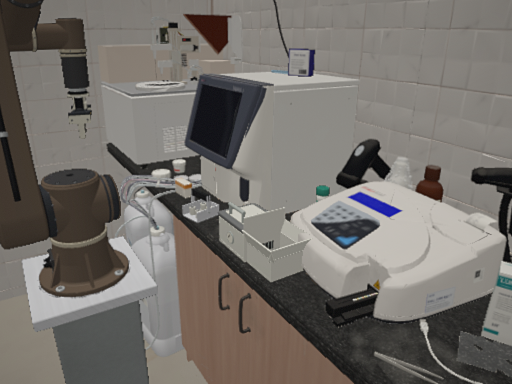

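View pics/wrist0.png

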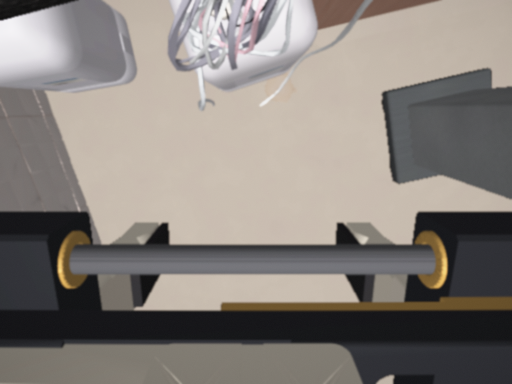

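The scene view shows the tray near (268,268), the desiccator lid near (325,185) and the hopper near (350,160). In the side view the tray is at (200,210) and the hopper at (275,240). I'll zoom in on both.

```bash
cat > h.py <<'E'
import numpy as np, cv2, json
from scipy.spatial.transform import Rotation as Rn
def cam(n):
    from plant import optics
    c=optics.camera_info(n); return c
def ray(c,uv):
    p=cv2.undistortPoints(np.array([[uv]],float),c['mtx'],c['D'])[0,0]
    R=cv2.Rodrigues(c['rvec'])[0]
    d=R.T@np.array([p[0],p[1],1.]); o=-R.T@c['tvec']
    return o,d/np.linalg.norm(d)
def onz(c,uv,z):
    o,d=ray(c,uv); return o+d*(z-o[2])/d[2]
def tri(c1,a,c2,b):
    o1,d1=ray(c1,a);o2,d2=ray(c2,b)
    A=np.stack([d1,-d2],1); s=np.linalg.lstsq(A,o2-o1,rcond=None)[0]
    p=o1+s[0]*d1;q=o2+s[1]*d2
    return (p+q)/2,np.linalg.norm(p-q)
def proj(c,P):
    return cv2.projectPoints(np.array(P,float).reshape(-1,1,3),c['rvec'],c['tvec'],c['mtx'],c['D'])[0].reshape(-1,2)
E
python3 - <<'E'
import cv2
a=cv2.imread('pics/scene0.png')
def crop(f,x,y,w,h,s,o):
    i=cv2.imread(f)[y:y+h,x:x+w]; i=cv2.resize(i,None,fx=s,fy=s,interpolation=cv2.INTER_CUBIC)
    for k in range(0,w,10):
        cv2.line(i,(k*s,0),(k*s,6 if k%50 else 14),(0,0,255),1)
        if k%20==0: cv2.putText(i,str(x+k),(k*s,24),0,.35,(0,0,255),1)
    for k in range(0,h,10):
        cv2.line(i,(0,k*s),(6,k*s),(0,0,255),1)
        if k%20==0: cv2.putText(i,str(y+k),(8,k*s+4),0,.35,(0,0,255),1)
    cv2.imwrite(o,i)
crop('pics/scene0.png',230,130,160,120,5,'pics/c1.png')
crop('pics/scene0.png',160,220,160,120,5,'pics/c2.png')
crop('pics/side0.png',170,170,160,120,5,'pics/c3.png')
E
```

```text
(no output)
```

View pics/c1.png

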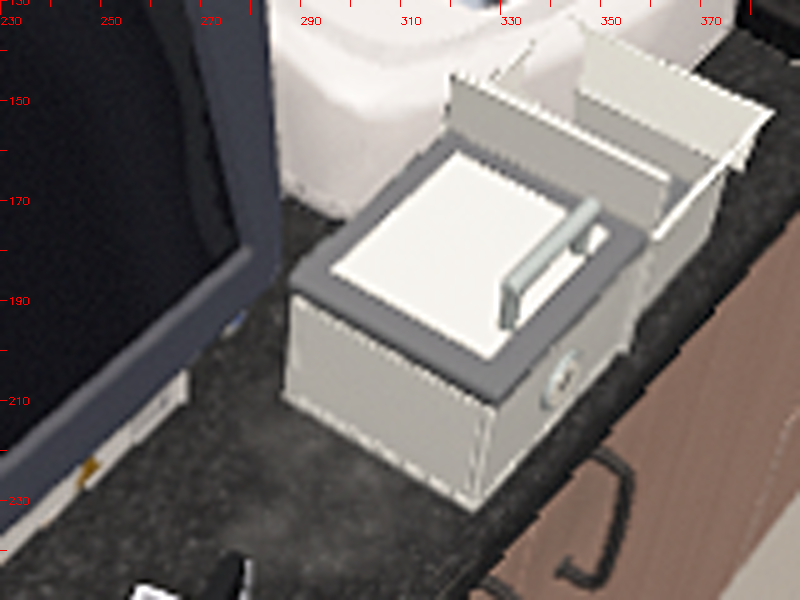

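View pics/c2.png

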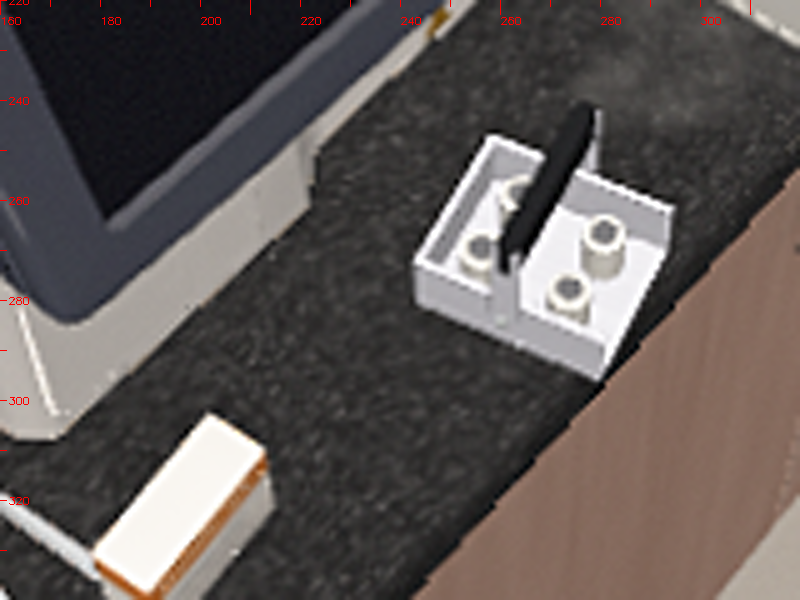

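View pics/c3.png

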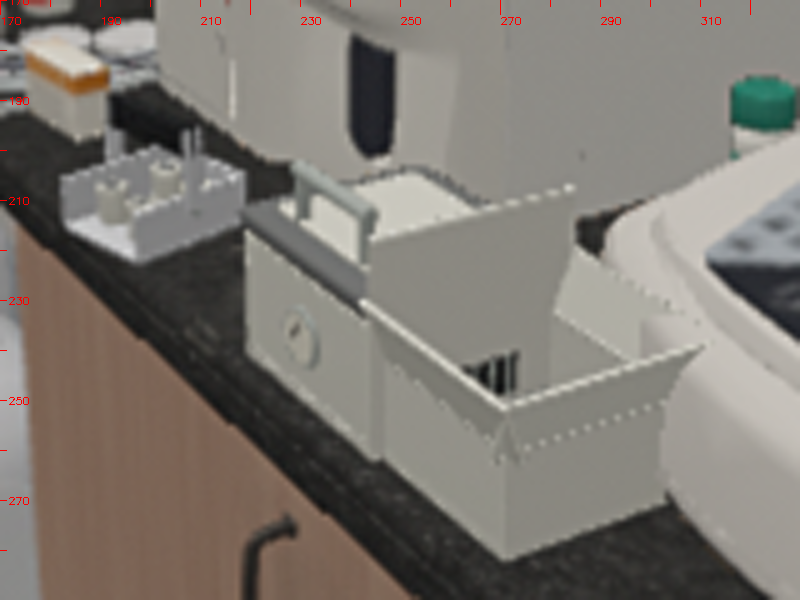

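```bash
python3 - <<'E'
from h import *
np.set_printoptions(precision=4,suppress=True)
s=cam('scene');d=cam('side')
print('handle scene z.140', onz(s,(349.4,170.5),.138),onz(s,(331.6,187),.138))
print('handle tri',tri(s,(349.4,171.5),d,(244.4,213)),tri(s,(331.6,188),d,(230,204)))
print('handle side',onz(d,(244.4,213),.134),onz(d,(230,204),.134))
print('desic base +y front',onz(s,(324.6,232.4),0),' back',onz(s,(287,210),0))
print('side -y front',onz(d,(271.4,281.6),0),'-y back',onz(d,(303.4,270),0),'junction',onz(d,(245.6,262),0), onz(s,(355.5,200.5),0))
print('hopper rim corners side z.102: front -y',onz(d,(271,252),.102),'back -y',onz(d,(310.5,239),.102),'front +y',onz(d,(243,230.5),.102))
print('tray base scene', [onz(s,p,0) for p in ((243,280),(280,296),(293.6,270))])
print('tray base side', [onz(d,p,0) for p in ((183,213.6),(197.6,222.4),(219,213))])
print('bar ends tri?',onz(s,(277.6,241.5),.09),onz(s,(262,272),.085))
print('slides',onz(s,(213,311),.056))
E
```

```text
handle scene z.140 [ 0.4186 -0.1419  0.138 ] [ 0.4219 -0.0598  0.138 ]
handle tri (array([ 0.4203, -0.1448,  0.1329]), np.float64(0.002978857541571094)) (array([ 0.4222, -0.0625,  0.1311]), np.float64(0.0013523820888667955))
handle side [ 0.4212 -0.1456  0.134 ] [ 0.418 -0.069  0.134]
desic base +y front [ 0.402  -0.0272  0.    ]  back [ 0.5291 -0.0258  0.    ]
side -y front [ 0.4098 -0.3016  0.    ] -y back [ 0.5172 -0.3019  0.    ] junction [ 0.4029 -0.1834  0.    ] [ 0.397  -0.1835  0.    ]
hopper rim corners side z.102: front -y [ 0.3933 -0.318   0.102 ] back -y [ 0.5215 -0.3165  0.102 ] front +y [ 0.3945 -0.1824  0.102 ]
tray base scene [array([0.4739, 0.2256, 0.    ]), array([0.3768, 0.2021, 0.    ]), array([ 0.3956,  0.1224, -0.    ])]
tray base side [array([0.3823, 0.2132, 0.    ]), array([0.3964, 0.1206, 0.    ]), array([0.496 , 0.1517, 0.    ])]
bar ends tri? [0.4427 0.1328 0.09  ] [0.4191 0.2196 0.085 ]
slides [0.4485 0.3516 0.056 ]
```

```bash
python3 - <<'E'
import cv2
def crop(f,x,y,w,h,s,o):
    i=cv2.imread(f)[y:y+h,x:x+w]; i=cv2.resize(i,None,fx=s,fy=s,interpolation=cv2.INTER_CUBIC)
    for k in range(0,w,10):
        cv2.line(i,(k*s,0),(k*s,6),(0,0,255),1)
        if k%20==0: cv2.putText(i,str(x+k),(k*s,24),0,.35,(0,0,255),1)
    for k in range(0,h,10):
        cv2.line(i,(0,k*s),(6,k*s),(0,0,255),1)
        if k%20==0: cv2.putText(i,str(y+k),(8,k*s+4),0,.35,(0,0,255),1)
    cv2.imwrite(o,i)
crop('pics/side0.png',20,10,120,140,4,'pics/c4.png')
crop('pics/scene0.png',90,50,200,240,3,'pics/c5.png')
crop('pics/side0.png',150,60,160,120,5,'pics/c6.png')
E
python3 - <<'E'
from h import *
d=cam('side')
R=Rn.from_euler('xyz',[180,0,-12.9],degrees=True).as_matrix(); t=np.array([.15,.658,.198])
for b in (-.066,-.166):
  for x,y in ((.039,.0965),(-.039,.0965),(-.039,-.0965),(.039,-.0965),(.0965,.039),(-.0965,.039),(-.0965,-.039),(.0965,-.039)):
    print(b,x,y,proj(d,R@[x,y,b]+t).round(0))
E
```

```text
-0.066 0.039 0.0965 [[ 91. 130.]]
-0.066 -0.039 0.0965 [[ 70. 132.]]
-0.066 -0.039 -0.0965 [[ 73. 122.]]
-0.066 0.039 -0.0965 [[ 92. 120.]]
-0.066 0.0965 0.039 [[107. 126.]]
-0.066 -0.0965 0.039 [[ 55. 129.]]
-0.066 -0.0965 -0.039 [[ 57. 125.]]
-0.066 0.0965 -0.039 [[107. 122.]]
-0.166 0.039 0.0965 [[ 88. 104.]]
-0.166 -0.039 0.0965 [[ 66. 105.]]
-0.166 -0.039 -0.0965 [[70. 97.]]
-0.166 0.039 -0.0965 [[90. 97.]]
-0.166 0.0965 0.039 [[104. 101.]]
-0.166 -0.0965 0.039 [[ 51. 103.]]
-0.166 -0.0965 -0.039 [[ 53. 100.]]
-0.166 0.0965 -0.039 [[104.  98.]]
```

View pics/c4.png

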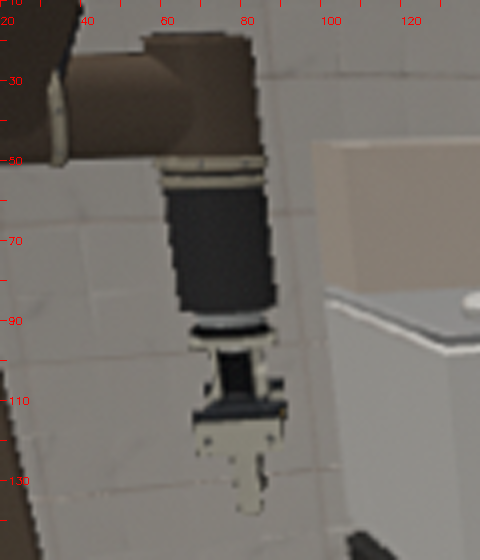

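View pics/c5.png

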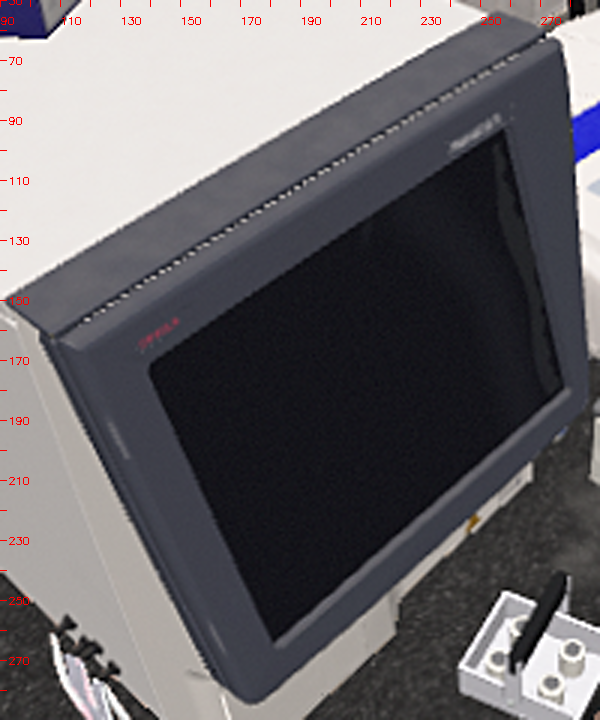

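View pics/c6.png

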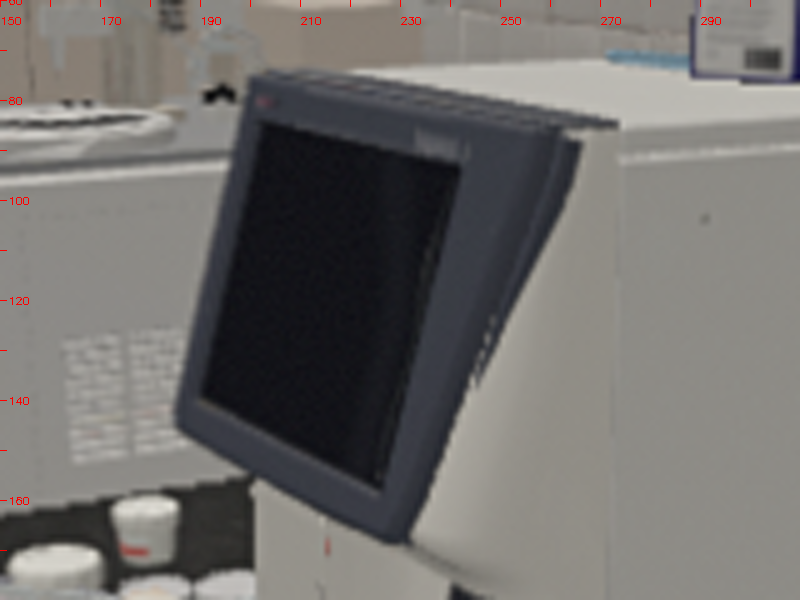

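```bash
python3 - <<'E'
from h import *
np.set_printoptions(precision=4,suppress=True)
s=cam('scene');d=cam('side')
print('monitor LR',tri(s,(284.5,184),d,(231,168)))
print('monitor LL',tri(s,(173,283),d,(185.5,146)))
print('monitor UR',tri(s,(277,63),d,(263,87)))
print('monitor UL',tri(s,(108,163),d,(201,75)))
# counter front edge
for p in ((225,370),(320,245),(372,178)): print('edge s',onz(s,p,0))
for p in ((180,215),(215,255),(255,300)): print('edge d',onz(d,p,0))
# white machine nearest parts to hopper in scene/side
print('machine side edge', tri(s,(343,139),d,(310,240)))
E
```

```text
monitor LR (array([0.4898, 0.0549, 0.1973]), np.float64(0.005662274716545371))
monitor LL (array([0.4873, 0.4037, 0.1937]), np.float64(0.005011971932047319))
monitor UR (array([ 0.569 , -0.0053,  0.457 ]), np.float64(0.0034115397958304847))
monitor UL (array([0.5674, 0.4118, 0.4621]), np.float64(0.006457717466673792))
edge s [0.3558 0.4185 0.    ]
edge s [0.388  0.0157 0.    ]
edge s [ 0.4053 -0.2989  0.    ]
edge d [0.3683 0.2076 0.    ]
edge d [ 0.3464 -0.104   0.    ]
edge d [ 0.3303 -0.3454  0.    ]
machine side edge (array([ 0.5299, -0.3031,  0.0888]), np.float64(0.004615430757123533))
```

```bash
cat >> h.py <<'E'
def rpy(o): return Rn.from_euler('xyz',o,degrees=True)
def plan(p0,o0,p1,o1,n):
    """n rows; straight line & slerp; prints rounded rows, simulates rounding"""
    R0=rpy(o0);R1=rpy(o1);p=np.array(p0,float);R=R0
    rv=(R0.inv()*R1).as_rotvec(); out=[]
    p0=p.copy();p1=np.array(p1,float)
    for k in range(1,n+1):
        T=R0*Rn.from_rotvec(rv*k/n); q=p0+(p1-p0)*k/n
        s=np.round(R.inv().apply(q-p),4); t=np.round(np.degrees((R.inv()*T).as_rotvec())/6,3)
        out.append([s.tolist(),t.tolist()])
        p=p+R.apply(s); R=R*Rn.from_rotvec(np.radians(t*6))
    return out,p,R.as_euler('xyz',degrees=True)
def show(r,g):
    print(json.dumps([[a,b,g] for a,b in r]).replace(' ',''))
def obs():
    from plant import telemetry
    o=telemetry.get_obs(); np.set_printoptions(precision=4,suppress=True)
    print('t',o['clock'],'J',o['joint_pos'].round(2),'P',o['tool_pos'],'O',o['orientation'].round(2),'F',o['force'].round(2),'op',round(o['opening'],4)); return o
E
python3 - <<'E'
from h import *
o=obs()
r,p,e=plan(o['tool_pos'],o['orientation'],[.385,.205,.2],[180,0,-76],16)
show(r,0); print(p,e)
E
```

```text
t 0.15 J [ 93.63  20.58   0.65  -0.01 -70.14 -16.51] P [0.1504 0.6576 0.1975] O [179.93  -0.01 -12.88] F [0.3  0.02 0.1 ] op 0.0877
[[[0.0206,0.0243,-0.0001],[0.001,-0.001,0.657],0],[[0.0222,0.0228,-0.0001],[0.0,0.0,0.658],0],[[0.0238,0.0213,-0.0002],[0.001,-0.001,0.657],0],[[0.0251,0.0196,-0.0001],[0.001,-0.0,0.658],0],[[0.0264,0.0177,-0.0001],[0.0,-0.0,0.657],0],[[0.0276,0.016,-0.0002],[0.001,-0.001,0.658],0],[[0.0287,0.0139,-0.0001],[0.001,-0.001,0.657],0],[[0.0295,0.012,-0.0001],[0.0,0.0,0.658],0],[[0.0303,0.01,-0.0002],[0.001,-0.001,0.657],0],[[0.0309,0.0078,-0.0001],[0.001,-0.0,0.658],0],[[0.0313,0.0057,-0.0002],[0.0,-0.0,0.657],0],[[0.0317,0.0035,-0.0001],[0.001,-0.001,0.657],0],[[0.0318,0.0013,-0.0001],[0.0,-0.0,0.658],0],[[0.0319,-0.0009,-0.0002],[0.001,-0.001,0.657],0],[[0.0317,-0.003,-0.0001],[0.001,-0.001,0.658],0],[[0.0314,-0.0053,-0.0002],[0.0,-0.0,0.657],0]]
[0.385 0.205 0.2  ] [179.9979  -0.0001 -75.9985]
```

Request:
{"api": "servo_tool", "payload": {"rows": [[[0.021, 0.024, 0], [0, 0, 0.66], 0], [[0.022, 0.023, 0], [0, 0, 0.66], 0], [[0.024, 0.021, 0], [0, 0, 0.66], 0], [[0.025, 0.02, 0], [0, 0, 0.66], 0], [[0.026, 0.018, 0], [0, 0, 0.66], 0], [[0.028, 0.016, 0], [0, 0, 0.66], 0], [[0.029, 0.014, 0], [0, 0, 0.66], 0], [[0.03, 0.012, 0], [0, 0, 0.66], 0], [[0.03, 0.01, 0], [0, 0, 0.66], 0], [[0.031, 0.008, 0], [0, 0, 0.66], 0], [[0.031, 0.006, 0], [0, 0, 0.66], 0], [[0.032, 0.003, 0], [0, 0, 0.66], 0], [[0.032, 0.001, 0], [0, 0, 0.66], 0], [[0.032, -0.001, 0], [0, 0, 0.66], 0], [[0.032, -0.003, 0], [0, 0, 0.66], 0], [[0.031, -0.005, 0], [0, 0, 0.66], 0]]}}

```text
clock: 1.48
tool_pos: [0.3852, 0.2025, 0.1984]
orientation: [-180.0, 0.0, -76.4]
force: [0.7, -0.5, -0.4]
opening: 0.0875
```

```bash
python3 - <<'E'
from h import *
from plant import optics
o=obs(); c=cam('wrist')
i=optics.snapshot('wrist'); cv2.imwrite('pics/w1.png',i[:,:,::-1]); np.save('w1c.npy',c,allow_pickle=True)
E
```

```text
t 1.4833 J [ 53.87  -2.87 -27.73  -0.01 -65.12 -40.29] P [0.3852 0.2025 0.1984] O [-179.99    0.02  -76.42] F [ 0.74 -0.5  -0.35] op 0.0875
```

View pics/w1.png

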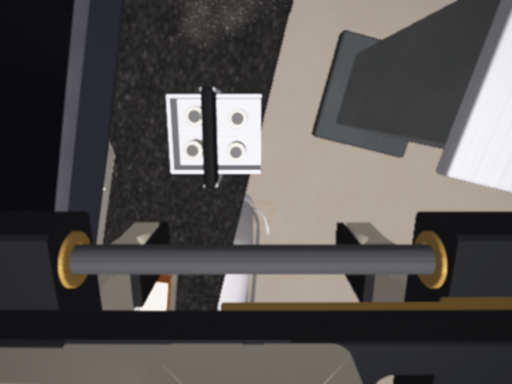

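```bash
python3 - <<'E'
import cv2
i=cv2.imread('pics/w1.png')[70:200,50:300]
i=cv2.resize(i,None,fx=3.2,fy=3.2,interpolation=cv2.INTER_CUBIC); cv2.imwrite('pics/w1c.png',i)
E
python3 - <<'E'
from h import *
np.set_printoptions(precision=4,suppress=True)
c=np.load('w1c.npy',allow_pickle=True).item()
print('cam',ray(c,(256,192)))
im=cv2.imread('pics/w1.png').astype(int)
# bar mask: dark in tray box
g=im.max(2)
for row in range(86,190,6):
    xs=[x for x in range(195,225) if g[row,x]<60]; print(row,xs[0] if xs else None,xs[-1] if xs else None,end=' | ')
print()
for n,p in dict(barTop1=(208,90),barTop2=(210.5,186)).items(): print(n,onz(c,p,.09))
for n,p in dict(rl=(167,95),rr=(172,173),).items(): print(n,onz(c,p,.038))
for n,p in dict(fl=(262,95),fr=(262,173)).items(): print(n,onz(c,p,.0),onz(c,p,.038))
for n,p in dict(c0=(195,116),c1=(238,118),c2=(193,150),c3=(236,152)).items(): print(n,onz(c,p,.032))
for p in ((122,0),(100,205)): print('mon',[onz(c,p,z) for z in (.15,.17,.195)])
for p in ((293,0),(250,180)): print('edge',onz(c,p,0))
E
```

```text
cam (array([0.4006, 0.1375, 0.3861]), array([-0.0716,  0.2433, -0.9673]))
86 195 224 | 92 197 223 | 98 202 214 | 104 202 214 | 110 203 214 | 116 203 214 | 122 203 215 | 128 203 215 | 134 204 215 | 140 204 215 | 146 203 215 | 152 204 215 | 158 205 216 | 164 204 216 | 170 205 216 | 176 195 224 | 182 195 224 | 188 195 224 | 
barTop1 [0.442  0.1315 0.09  ]
barTop2 [0.4221 0.2164 0.09  ]
rl [0.4899 0.1453 0.038 ]
rr [0.4703 0.2258 0.038 ]
fl [0.3928 0.1204 0.    ] [0.3936 0.1221 0.038 ]
fr [0.3706 0.2095 0.    ] [0.3735 0.2024 0.038 ]
c0 [0.4583 0.1598 0.032 ]
c1 [0.4128 0.151  0.032 ]
c2 [0.4535 0.1963 0.032 ]
c3 [0.4067 0.1873 0.032 ]
mon [array([0.5006, 0.09  , 0.15  ]), array([0.4921, 0.0941, 0.17  ]), array([0.4815, 0.0991, 0.195 ])]
mon [array([0.4976, 0.2352, 0.15  ]), array([0.4894, 0.2269, 0.17  ]), array([0.4791, 0.2166, 0.195 ])]
edge [0.3841 0.0166 0.    ]
edge [0.3828 0.2215 0.    ]
```

View pics/w1c.png

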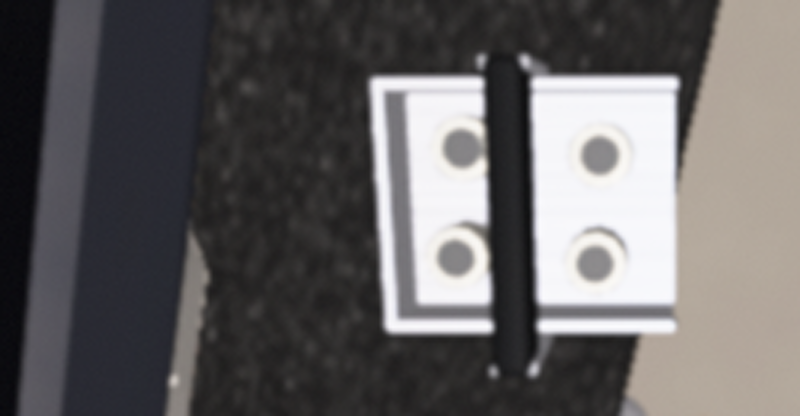

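```bash
cat >> h.py <<'E'
def tool(psi,tilt,roll=0):
    """down tool yaw psi, then tilt about own x (deg)"""
    return (Rn.from_euler('xyz',[180,0,psi],degrees=True)*Rn.from_rotvec(np.radians([tilt,0,0]))).as_euler('xyz',degrees=True)
E
python3 - <<'E'
from h import *
o=obs()
r,p,e=plan(o['tool_pos'],o['orientation'],[.380,.174,.152],tool(-90,15),6)
show(r,0); print(p,e)
E
```

```text
t 1.5333 J [ 53.5   -2.9  -27.8    0.02 -65.17 -40.28] P [0.386  0.199  0.1982] O [179.96  -0.06 -76.78] F [ 0.36 -2.73 -1.04] op 0.0878
[[[0.0038,0.0019,0.0077],[0.416,0.046,0.365],0],[[0.0039,0.0021,0.0076],[0.416,0.046,0.366],0],[[0.0039,0.0023,0.0076],[0.415,0.047,0.365],0],[[0.0039,0.0025,0.0074],[0.416,0.046,0.366],0],[[0.004,0.0027,0.0074],[0.416,0.046,0.365],0],[[0.0041,0.0028,0.0073],[0.416,0.046,0.366],0]]
[0.38  0.174 0.152] [-164.9996    0.0002  -90.0017]
```

Request:
{"api": "servo_tool", "payload": {"rows": [[[0.004, 0.002, 0.008], [0.42, 0.046, 0.365], 0], [[0.004, 0.002, 0.008], [0.42, 0.046, 0.365], 0], [[0.004, 0.002, 0.008], [0.42, 0.046, 0.365], 0], [[0.004, 0.003, 0.008], [0.42, 0.046, 0.365], 0], [[0.004, 0.003, 0.008], [0.42, 0.046, 0.365], 0], [[0.004, 0.003, 0.006], [0.42, 0.046, 0.365], 0], [[0, 0, 0], [0, 0, 0], 0], [[0, 0, 0], [0, 0, 0], 0]]}}

```text
clock: 2.2
tool_pos: [0.3779, 0.1783, 0.1507]
orientation: [-164.9, 0.1, -89.3]
force: [-0.3, -0.5, 0.2]
opening: 0.0878
```

```bash
python3 - <<'E'
from h import *
from plant import optics
o=obs(); c=cam('wrist')
i=optics.snapshot('wrist'); cv2.imwrite('pics/w2.png',i[:,:,::-1]); np.save('w2c.npy',c,allow_pickle=True)
E
```

```text
t 2.2 J [ 66.98 -12.58 -51.65  19.27 -46.32 -79.07] P [0.3779 0.1783 0.1507] O [-164.86    0.05  -89.27] F [-0.26 -0.49  0.15] op 0.0878
```

View pics/w2.png

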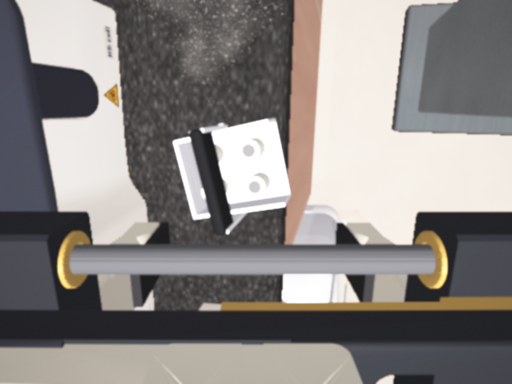

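```bash
cat > kin.py <<'E'
from h import *
from scipy.optimize import least_squares
def rx(a):return Rn.from_euler('x',a,degrees=True)
def ry(a):return Rn.from_euler('y',a,degrees=True)
def rz(a):return Rn.from_euler('z',a,degrees=True)
SG=(1,1)
def fk(J,P,sg=SG):
    a1,d1,lat,L2,e,L3,Lt=P
    A=rz(J[0]); B=A*ry(J[1]); C=A*ry(J[1]-J[2])
    p=A.apply([a1,lat,d1])+B.apply([0,0,L2])+C.apply([L3,0,e])
    D=C*rx(sg[0]*J[3])*ry(-J[4]); t=D.apply([1,0,0])
    return p+Lt*t, t
DATA=[([93.63,20.58,.65,-.01,-70.14,-16.51],[.1504,.6576,.1975],[179.93,0,-12.88]),
([53.87,-2.87,-27.73,-.01,-65.12,-40.29],[.3852,.2025,.1984],[180,0,-76.42]),
([53.5,-2.9,-27.8,.02,-65.17,-40.28],[.386,.199,.1982],[180,0,-76.78]),
([66.98,-12.58,-51.65,19.27,-46.32,-79.07],[.3779,.1783,.1507],[-164.86,.05,-89.27])]
def fit(sg):
    def f(P):
        r=[]
        for J,p,o in DATA:
            q,t=fk(J,P,sg); r+=list(q-p); r+=list(.1*(t-rpy(o).apply([0,0,1])))
        return np.array(r+list(.001*(np.array(P)-P0)))
    P0=np.array([0,.25,-.19,.5,0,.45,.35]); s=least_squares(f,P0); return s.x,f(s.x)
if __name__=='__main__':
    np.set_printoptions(precision=4,suppress=True)
    for sg in ((1,1),(-1,1)):
        x,r=fit(sg); print(sg,x,r.round(4))
E
python3 kin.py
```

```text
(1, 1) [ 0.3036 -1.106  -0.1925  0.6808  0.3131 -0.0083 -0.3497] [ 0.001  -0.0044 -0.0193  0.0001 -0.      0.      0.0023  0.0019  0.0128
  0.      0.      0.      0.0031  0.0031  0.0129 -0.0001 -0.0001  0.
 -0.003  -0.0016 -0.0064 -0.0439  0.0187 -0.      0.0003 -0.0014 -0.
  0.0002  0.0003 -0.0005 -0.0007]
(-1, 1) [ 0.1873 -0.0101 -0.1914  0.6224  0.0648  0.2304  0.368 ] [-0.0002 -0.0025 -0.0106  0.     -0.      0.      0.0008  0.0017  0.007
  0.      0.      0.      0.0009  0.0019  0.007  -0.     -0.0001  0.
  0.0005 -0.0018 -0.0035 -0.     -0.     -0.      0.0002 -0.0003 -0.
  0.0001  0.0001 -0.0002  0.    ]
```

```bash
cat >> kin.py <<'E'
def ik(pos,o,P,J0):
    t0=rpy(o).apply([0,0,1])
    def f(J):
        q,t=fk(list(J)+[0],P,(-1,1)); return np.r_[q-pos,.3*(t-t0)]
    s=least_squares(f,J0); return s.x,np.abs(s.fun).max()
E
python3 - <<'E'
from kin import *
np.set_printoptions(precision=3,suppress=True)
P,r=fit((-1,1))
J0=DATA[-1][0][:5]
print(ik([.378,.1783,.1507],tool(-90,15),P,J0))
for tilt in (0,5,10,15,18):
  for x,z in ((.402,.08),(.402,.11),(.38,.08)):
    t=rpy(tool(-90,tilt)).apply([0,0,1]); print(tilt,x,z,ik(np.array([x,.174,z])+.019*t,tool(-90,tilt),P,J0))
c1=np.load('w1c.npy',allow_pickle=True).item();c2=np.load('w2c.npy',allow_pickle=True).item()
print([ray(c,(256,192))[0] for c in (c1,c2)])
E
```

```text
(array([ 67.166, -12.472, -50.639,  18.883, -47.479]), np.float64(4.973054412715783e-09))
0 0.402 0.08 (array([ 49.315,   4.647, -60.287,  -0.   , -25.066]), np.float64(1.797370308143087e-09))
0 0.402 0.11 (array([ 49.315,   2.079, -53.328,  -0.   , -34.593]), np.float64(4.277698556487408e-09))
0 0.38 0.08 (array([ 51.859,   2.719, -62.711,  -0.   , -24.57 ]), np.float64(2.7694732618321893e-10))
5 0.402 0.08 (array([ 52.899,   2.102, -63.927,  11.028, -21.309]), np.float64(1.5356693694457135e-10))
5 0.402 0.11 (array([ 52.899,  -0.652, -56.59 ,   7.696, -31.271]), np.float64(2.373445884273906e-11))
5 0.38 0.08 (array([ 55.813,   0.072, -66.115,  11.404, -21.384]), np.float64(5.581882178695707e-12))
10 0.402 0.08 (array([ 56.975,  -0.248, -67.952,  26.974, -18.722]), np.float64(4.171979428591044e-11))
10 0.402 0.11 (array([ 56.975,  -3.267, -60.153,  17.608, -28.77 ]), np.float64(2.6548305863266505e-07))
10 0.38 0.08 (array([ 60.333,  -2.399, -69.894,  26.89 , -19.488]), np.float64(9.783132776108872e-10))
15 0.402 0.08 (array([ 61.6  ,  -2.321, -72.459,  46.986, -18.142]), np.float64(1.1275917095876498e-07))
15 0.402 0.11 (array([ 61.6  ,  -5.725, -64.058,  29.505, -27.534]), np.float64(2.3417379146906114e-12))
15 0.38 0.08 (array([ 65.494,  -4.618, -74.139,  44.773, -19.535]), np.float64(1.1436913223417111e-07))
18 0.402 0.08 (array([ 64.665,  -3.378, -75.463,  59.165, -18.982]), np.float64(7.802145156401985e-07))
18 0.402 0.11 (array([ 64.665,  -7.101, -66.59 ,  37.127, -27.564]), np.float64(1.0386214110980063e-10))
18 0.38 0.08 (array([ 68.93 ,  -5.78 , -76.975,  55.067, -20.593]), np.float64(4.6826282516093665e-07))
[array([0.401, 0.138, 0.386]), array([0.33 , 0.111, 0.332])]
```

```bash
python3 - <<'E'
import cv2
import numpy as np
a=cv2.imread('pics/w1.png')[0:210,40:190];b=cv2.imread('pics/w2.png')[0:210,0:150]
i=np.hstack([cv2.resize(x,None,fx=2.6,fy=2.6,interpolation=cv2.INTER_CUBIC) for x in (a,b)]); i=cv2.convertScaleAbs(i,alpha=1.6,beta=20);cv2.imwrite('pics/mon.png',i)
E
```

```text
(no output)
```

View pics/mon.png

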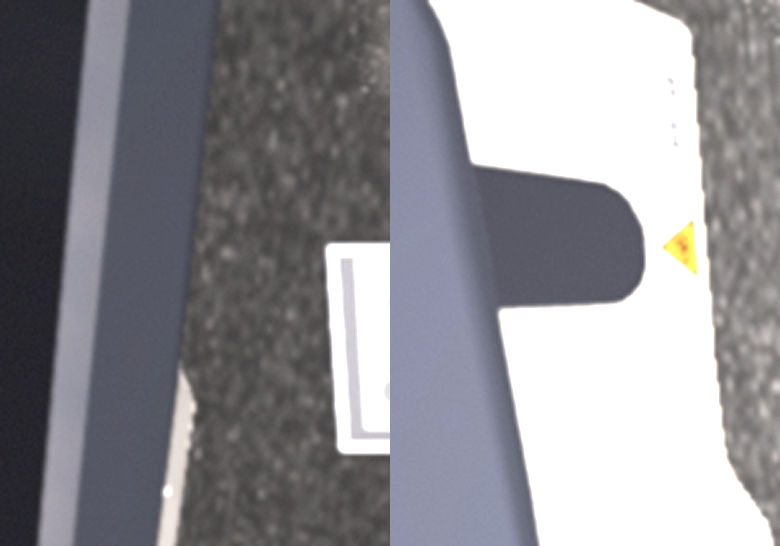

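```bash
python3 - <<'E'
from h import *
np.set_printoptions(precision=4,suppress=True)
c1=np.load('w1c.npy',allow_pickle=True).item();c2=np.load('w2c.npy',allow_pickle=True).item()
s=cam('scene');sd=cam('side')
def plane(c,a,b):
    o,d=ray(c,a);_,e=ray(c,b); n=np.cross(d,e);n/=np.linalg.norm(n); return n,n@o
n1,k1=plane(c1,(124,0),(100.4,210));n2,k2=plane(c2,(30.8,62.7),(57.7,210))
n3,k3=plane(s,(280,195),(185,276))
for y in (.1,.174,.25):
    for (n,k),(m,l) in (((n1,k1),(n2,k2)),((n1,k1),(n3,k3))):
        A=np.array([[n[0],n[2]],[m[0],m[2]]]); print(y,np.linalg.solve(A,[k-n[1]*y,l-m[1]*y]))
E
```

```text
0.1 [0.4793 0.1978]
0.1 [0.4963 0.1569]
0.174 [0.4793 0.1949]
0.174 [0.4854 0.1802]
0.25 [0.4793 0.1919]
0.25 [0.4742 0.2042]
```

```bash
cat >> h.py <<'E'
def lean(psi,th):
    "down tool yaw psi then world-frame lean th about world y (fingers toward -x)"
    return (Rn.from_euler('y',th,degrees=True)*Rn.from_euler('xyz',[180,0,psi],degrees=True)).as_euler('xyz',degrees=True)
E
python3 - <<'E'
from h import *
o=obs()
r,p,e=plan(o['tool_pos'],o['orientation'],[.35,.25,.15],lean(0,10),17)
show(r,1); print(p,e)
E
```

```text
t 2.25 J [ 66.93 -12.52 -51.5   19.25 -46.33 -79.02] P [0.3785 0.1793 0.1514] O [-164.84    0.12  -89.29] F [0.17 0.41 1.01] op 0.0875
[[[-0.0042,0.0016,-0.0003],[-0.194,-0.192,-0.86],1],[[-0.0043,0.0012,-0.0003],[-0.195,-0.192,-0.86],1],[[-0.0044,0.0008,-0.0001],[-0.194,-0.192,-0.86],1],[[-0.0045,0.0005,0.0],[-0.194,-0.192,-0.86],1],[[-0.0044,0.0,0.0001],[-0.194,-0.192,-0.86],1],[[-0.0045,-0.0004,0.0002],[-0.195,-0.192,-0.86],1],[[-0.0044,-0.0008,0.0002],[-0.194,-0.192,-0.86],1],[[-0.0043,-0.0011,0.0003],[-0.194,-0.191,-0.859],1],[[-0.0042,-0.0016,0.0004],[-0.195,-0.192,-0.86],1],[[-0.004,-0.002,0.0004],[-0.194,-0.192,-0.86],1],[[-0.0038,-0.0023,0.0005],[-0.194,-0.192,-0.86],1],[[-0.0036,-0.0026,0.0005],[-0.194,-0.192,-0.86],1],[[-0.0033,-0.003,0.0005],[-0.195,-0.192,-0.86],1],[[-0.0031,-0.0033,0.0005],[-0.194,-0.192,-0.86],1],[[-0.0027,-0.0035,0.0004],[-0.194,-0.192,-0.86],1],[[-0.0023,-0.0038,0.0005],[-0.195,-0.192,-0.86],1],[[-0.0021,-0.004,0.0004],[-0.194,-0.192,-0.86],1]]
[0.35 0.25 0.15] [179.9991  10.0015   0.0001]
```

Request:
{"api": "servo_tool", "payload": {"rows": [[[-0.004, 0.002, 0], [-0.194, -0.192, -0.86], 1], [[-0.004, 0.001, 0], [-0.194, -0.192, -0.86], 1], [[-0.005, 0.001, 0], [-0.194, -0.192, -0.86], 1], [[-0.005, 0.001, 0], [-0.194, -0.192, -0.86], 1], [[-0.005, 0, 0], [-0.194, -0.192, -0.86], 1], [[-0.005, 0, 0], [-0.194, -0.192, -0.86], 1], [[-0.004, -0.001, 0], [-0.194, -0.192, -0.86], 1], [[-0.004, -0.001, 0], [-0.194, -0.192, -0.86], 1], [[-0.004, -0.002, 0], [-0.194, -0.192, -0.86], 1], [[-0.004, -0.002, 0.001], [-0.194, -0.192, -0.86], 1], [[-0.004, -0.002, 0.001], [-0.194, -0.192, -0.86], 1], [[-0.004, -0.003, 0.001], [-0.194, -0.192, -0.86], 1], [[-0.003, -0.003, 0.001], [-0.194, -0.192, -0.86], 1], [[-0.003, -0.003, 0.001], [-0.194, -0.192, -0.86], 1], [[-0.003, -0.004, 0], [-0.194, -0.192, -0.86], 1], [[-0.002, -0.004, 0], [-0.194, -0.192, -0.86], 1], [[-0.002, -0.004, 0], [-0.194, -0.192, -0.86], 1], [[0, 0, 0], [0, 0, 0], 1], [[0, 0, 0], [0, 0, 0], 1]]}}

```text
clock: 3.83
tool_pos: [0.3504, 0.2522, 0.1483]
orientation: [-180.0, 10.0, -0.2]
force: [-0.2, 0.1, 0.3]
opening: 0.0007
```

```bash
python3 - <<'E'
from h import *
o=obs()
import kin
kin.DATA.append((o['joint_pos'],o['tool_pos'],o['orientation']))
P,r=kin.fit((-1,1)); print(P,r.round(3))
E
```

```text
t 3.8333 J [ 53.61   5.74 -23.06  -8.77 -67.34  39.98] P [0.3504 0.2522 0.1483] O [-179.95   10.     -0.22] F [-0.2   0.06  0.27] op 0.0007
[ 0.1631  0.1821 -0.189   0.5691 -0.0165  0.294   0.4164] [-0.002 -0.013 -0.015  0.    -0.     0.     0.     0.005 -0.003  0.
  0.     0.     0.     0.005 -0.003 -0.    -0.     0.     0.005 -0.014
 -0.013 -0.    -0.    -0.     0.008  0.014  0.034 -0.     0.    -0.
  0.    -0.     0.     0.    -0.    -0.     0.   ]
```

```bash
cat > kin.py <<'E'
from h import *
from scipy.optimize import least_squares
def rx(a):return Rn.from_euler('x',a,degrees=True)
def ry(a):return Rn.from_euler('y',a,degrees=True)
def rz(a):return Rn.from_euler('z',a,degrees=True)
def fk(J,P):
    a1,d1,lat,L2,e,L3,Lt,w,L2x=P
    A=rz(J[0]); B=A*ry(J[1]); C=A*ry(J[1]-J[2])
    p=A.apply([a1,lat,d1])+B.apply([L2x,0,L2])+C.apply([L3,0,e])
    D=C*rx(-J[3])*ry(-J[4]); t=D.apply([1,0,0])
    return p+D.apply([Lt,0,w]), t
DATA=[([93.63,20.58,.65,-.01,-70.14,-16.51],[.1504,.6576,.1975],[179.93,0,-12.88]),
([53.5,-2.9,-27.8,.02,-65.17,-40.28],[.386,.199,.1982],[180,0,-76.78]),
([66.98,-12.58,-51.65,19.27,-46.32,-79.07],[.3779,.1783,.1507],[-164.86,.05,-89.27]),
([53.61,5.74,-23.06,-8.77,-67.34,39.98],[.3504,.2522,.1483],[-179.95,10,-.22])]
def fit():
    P0=np.array([0,.25,-.19,.5,0,.45,.35,0,0])
    def f(P):
        r=[]
        for J,p,o in DATA:
            q,t=fk(J,P); r+=list(q-p)
        return np.array(r+list(.002*(np.array(P)-P0)))
    s=least_squares(f,P0); return s.x,f(s.x)
def ik(pos,o,P,J0):
    t0=rpy(o).apply([0,0,1])
    def f(J):
        q,t=fk(list(J)+[0],P); return np.r_[q-pos,.3*(t-t0)]
    s=least_squares(f,J0); return s.x,np.abs(s.fun).max()
E
python3 - <<'E'
from kin import *
np.set_printoptions(precision=4,suppress=True)
P,r=fit(); print(P,r.round(4))
E
```

```text
[-0.1859  0.3245 -0.1967  0.6143  0.0325  0.321   0.6323  0.3233 -0.0197] [ 0.0049  0.0005 -0.0027  0.0047 -0.002   0.0003 -0.0037  0.0018 -0.0022
 -0.0056  0.0021  0.0046 -0.0004  0.0001 -0.      0.0002  0.0001 -0.0003
  0.0006  0.0006 -0.    ]
```

Request:
{"api": "servo_tool", "payload": {"rows": [[[0.012, 0.003, 0.02], [0, 0, 0], 1], [[0.01, 0.003, 0.024], [0, 0, 0], 1], [[0.01, 0.002, 0.025], [0, 0, 0], 1], [[0.01, 0.001, 0.025], [0, 0, 0], 1], [[0.012, 0.001, 0.025], [0, 0, 0], 1], [[0, 0, 0], [0, 0, 0], 1], [[0, 0, 0], [0, 0, 0], 1]]}}

```text
clock: 4.42
tool_pos: [0.3818, 0.2402, 0.0213]
orientation: [179.9, 10.1, -0.3]
force: [1.1, -1.1, 0.5]
opening: 0.0004
```

```bash
cat > cam.py <<'E'
import sys
from h import *
from plant import optics
tag=sys.argv[1]
o=obs()
for n in sys.argv[2:]:
    n,*b=n.split(':'); i=optics.snapshot(n)[:,:,::-1]; cv2.imwrite(f'pics/{tag}_{n}.png',i)
    if b:
        x,y,w,h,s=map(int,b[0].split(',')); j=cv2.resize(i[y:y+h,x:x+w],None,fx=s,fy=s,interpolation=cv2.INTER_CUBIC)
        for k in range(0,w,20): cv2.putText(j,str(x+k),(k*s,10),0,.35,(0,0,255),1)
        for k in range(0,h,20): cv2.putText(j,str(y+k),(0,k*s+4),0,.35,(0,0,255),1)
        cv2.imwrite(f'pics/{tag}_{n}_c.png',j)
E
python3 cam.py d1 scene:180,200,160,110,5
```

```text
t 4.4167 J [ 49.62  16.86 -28.58  -9.74 -51.57  46.62] P [0.3818 0.2402 0.0213] O [179.89  10.07  -0.29] F [ 1.05 -1.07  0.53] op 0.0004
```

View pics/d1_scene_c.png

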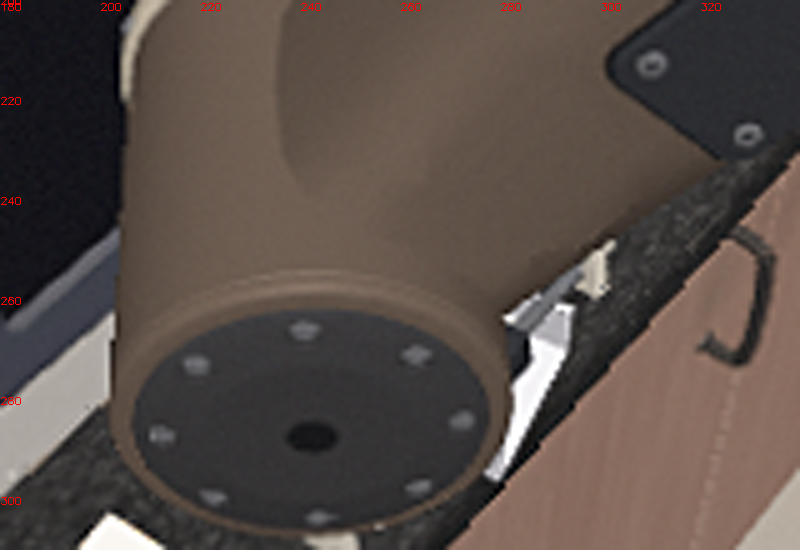

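Request:
{"api": "servo_tool", "payload": {"rows": [[[0, 0.007, 0], [0, 0, 0], 1], [[0, 0.007, 0], [0, 0, 0], 1], [[0, 0.007, 0], [0, 0, 0], 1], [[0, 0.007, 0], [0, 0, 0], 1], [[0, 0.007, 0], [0, 0, 0], 1], [[0, 0.007, 0], [0, 0, 0], 1], [[0, 0, 0], [0, 0, 0], 1]]}}

```text
clock: 5.05
tool_pos: [0.3815, 0.1976, 0.022]
orientation: [180.0, 10.0, -0.2]
force: [-0.6, -0.1, 0.2]
opening: 0.0007
```

```bash
python3 cam.py d2 side:150,150,150,110,5 wrist
```

```text
t 5.05 J [ 46.16  15.23 -31.16  -9.29 -50.91  49.96] P [0.3815 0.1976 0.022 ] O [179.99   9.98  -0.21] F [-0.59 -0.12  0.21] op 0.0007
```

View pics/d2_side_c.png

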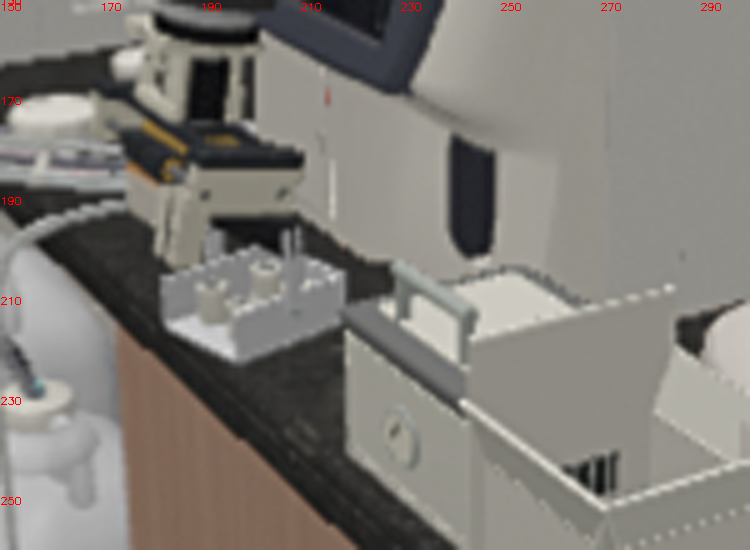

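View pics/d2_wrist.png

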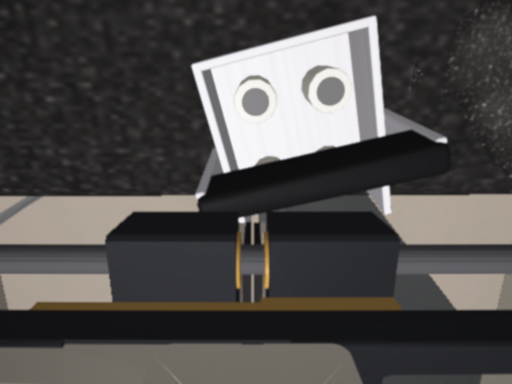

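```bash
python3 - <<'E'
from h import *
np.set_printoptions(precision=4,suppress=True)
c=cam('wrist')
for p in ((202,196),(446,152)): print(onz(c,p,.09), onz(c,p,.077))
for p in ((193,66),(376,17),(388,212)): print(onz(c,p,.038))
o=obs(); print(proj(c,[o['tool_pos'],o['tool_pos']+[0,0,.05]]))
d=cam('side')
for p in ((150+162/5,150+325/5),(150+240/5,150+362/5),(150+345/5,150+300/5)): print(onz(d,p,0))
E
```

```text
[0.43  0.217 0.09 ] [0.4239 0.2193 0.077 ]
[0.4464 0.1321 0.09  ] [0.4423 0.1239 0.077 ]
[0.4714 0.2257 0.038 ]
[0.4911 0.1447 0.038 ]
[0.3951 0.1231 0.038 ]
t 5.15 J [ 46.22  15.29 -31.07  -9.29 -50.9   49.91] P [0.382  0.1987 0.022 ] O [-179.99    9.95   -0.19] F [-0.31  0.91 -0.31] op 0.0001
[[252.4372 218.8658]
 [252.6014 270.5702]]
[0.3756 0.2032 0.    ]
[0.3976 0.1199 0.    ]
[0.5085 0.1751 0.    ]
```

```bash
python3 - <<'E'
from h import *
np.set_printoptions(precision=4,suppress=True)
o=obs(); d=cam('side')
R=rpy(o['orientation']);p=o['tool_pos']
print(proj(d,[p,p+R.apply([.0095,0,0]),p-R.apply([.0095,0,0]),p+R.apply([0,0,-.047])]))
print(onz(d,(186,202.4),.022))
import cv2
i=cv2.imread('pics/d2_side.png')[170:230,165:225]; i=cv2.resize(i,None,fx=10,fy=10,interpolation=cv2.INTER_CUBIC)
q=proj(d,[p])[0]; cv2.circle(i,(int((q[0]-165)*10),int((q[1]-170)*10)),4,(0,0,255),-1); cv2.imwrite('pics/z.png',i)
E
```

```text
t 5.15 J [ 46.22  15.29 -31.07  -9.29 -50.9   49.91] P [0.382  0.1987 0.022 ] O [-179.99    9.95   -0.19] F [-0.31  0.91 -0.31] op 0.0001
[[184.2629 209.4449]
 [186.7193 209.3236]
 [181.7893 209.5669]
 [185.7581 196.9309]]
[0.4132 0.2545 0.022 ]
```

View pics/z.png

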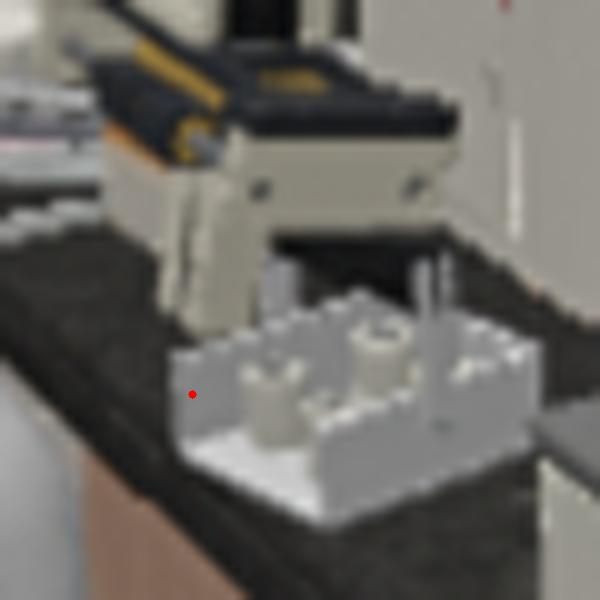

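Request:
{"api": "servo_tool", "payload": {"rows": [[[0, 0.007, 0], [0, 0, 0], 1], [[0, 0.007, 0], [0, 0, 0], 1], [[0, 0.007, 0], [0, 0, 0], 1], [[0, 0, 0], [0, 0, 0], 1]]}}

```text
clock: 5.48
tool_pos: [0.3813, 0.1766, 0.0217]
orientation: [180.0, 10.0, -0.2]
force: [-0.2, -0.9, 0.0]
opening: 0.0003
```

```bash
python3 cam.py d3 side:165,170,60,60,10 wrist
```

```text
t 5.4833 J [ 44.32  14.63 -32.27  -9.03 -50.66  51.68] P [0.3813 0.1766 0.0217] O [179.96  10.01  -0.19] F [-0.19 -0.91  0.04] op 0.0003
```

View pics/d3_side_c.png

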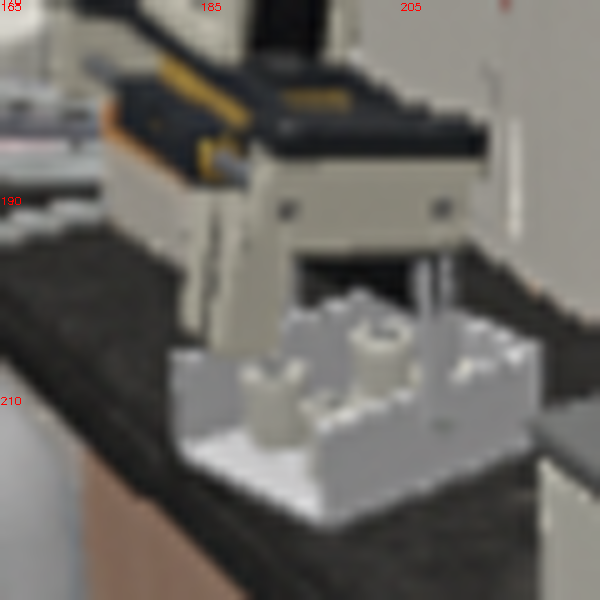

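View pics/d3_wrist.png

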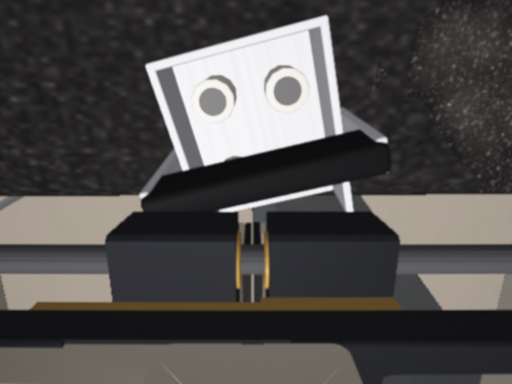

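```bash
python3 - <<'E'
from h import *
np.set_printoptions(precision=4,suppress=True)
d=cam('side')
R=rpy([180,0,-12.9]);p=np.array([.15,.658,.198])
print('start',[proj(d,p+R.apply([0,s,-b]))[0] for s in (.044,-.044) for b in (0,.02,.066)])
R=rpy([180,10,-.2]);p=np.array([.3813,.1766,.0217])
print('now',[(b,proj(d,p+R.apply([0,0,-b]))[0]) for b in (0,.019,.0305,.066)])
E
```

```text
start [array([ 83.4393, 144.3394]), array([ 82.7741, 139.4023]), array([ 81.2358, 127.8891]), array([ 84.2876, 139.1582]), array([ 83.6606, 134.4345]), array([ 82.2113, 123.4272])]
now [(0, array([186.6117, 211.7699])), (0.019, array([187.2315, 206.6834])), (0.0305, array([187.6095, 203.586 ])), (0.066, array([188.7903, 193.9352]))]
```

```bash
python3 - <<'E'
from h import *
np.set_printoptions(precision=4,suppress=True)
c=cam('wrist')
for p in ((147,66),(326,17),(352,212)): print(onz(c,p,.038))
E
```

```text
[0.4714 0.2257 0.038 ]
[0.491  0.1454 0.038 ]
[0.3951 0.1222 0.038 ]
```

Request:
{"api": "servo_tool", "payload": {"rows": [[[0, 0, -0.025], [0, 0, 0], 1], [[0, -0.03, -0.005], [0, 0, 0], 1], [[0, -0.03, 0], [0, 0, 0], 1], [[0, -0.004, 0.015], [0, 0, 0], 1], [[0, 0, 0.015], [0, 0, 0], 1], [[0, 0, 0.008], [0, 0, 0], 1], [[0, 0, 0.006], [0, 0, 0], 1]]}}

```text
clock: 6.17
tool_pos: [0.3789, 0.2416, 0.0072]
orientation: [179.9, 10.0, -0.1]
force: [0.1, -0.2, 0.0]
opening: 0.0006
```

```bash
python3 cam.py d4 side:150,150,100,80,7
```

```text
t 6.1667 J [ 49.99  17.94 -29.46 -10.05 -49.57  46.87] P [0.3789 0.2416 0.0072] O [179.93  10.03  -0.14] F [ 0.06 -0.15  0.04] op 0.0006
```

View pics/d4_side_c.png

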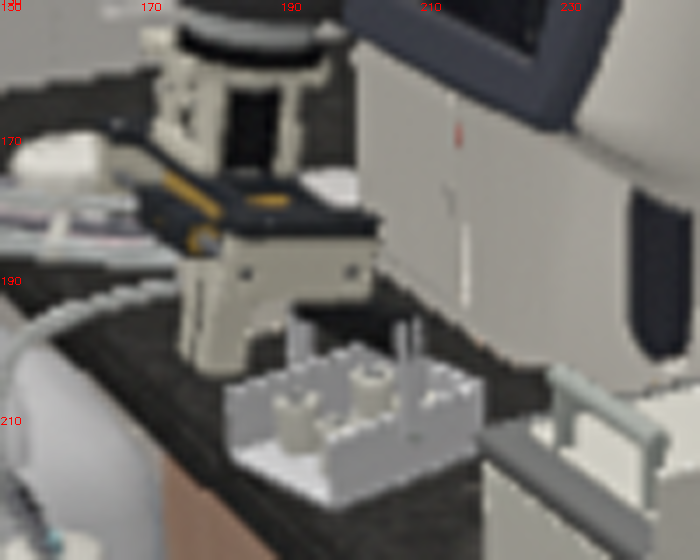

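Request:
{"api": "servo_tool", "payload": {"rows": [[[0.001, 0.007, 0.002], [0, 0, 0], 1], [[0, 0.007, 0.001], [0, 0, 0], 1], [[0, 0.007, 0], [0, 0, 0], 1], [[0, 0.007, 0], [0, 0, 0], 1], [[0, 0.007, 0], [0, 0, 0], 1], [[0, 0.007, 0], [0, 0, 0], 1], [[0, 0, 0], [0, 0, 0], 1]]}}

```text
clock: 6.8
tool_pos: [0.3797, 0.1985, 0.0052]
orientation: [180.0, 10.0, -0.2]
force: [-0.7, 0.4, -0.5]
opening: 0.0005
```

```bash
python3 cam.py d5 side:150,150,100,80,7 wrist
```

```text
t 6.8 J [ 46.38  16.67 -32.08  -9.66 -48.56  50.27] P [0.3797 0.1985 0.0052] O [179.99   9.98  -0.21] F [-0.67  0.45 -0.55] op 0.0005
```

View pics/d5_side_c.png

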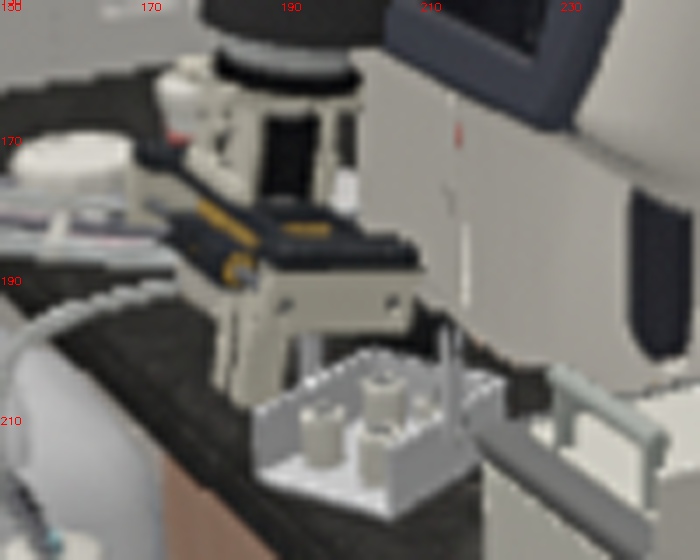

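View pics/d5_wrist.png

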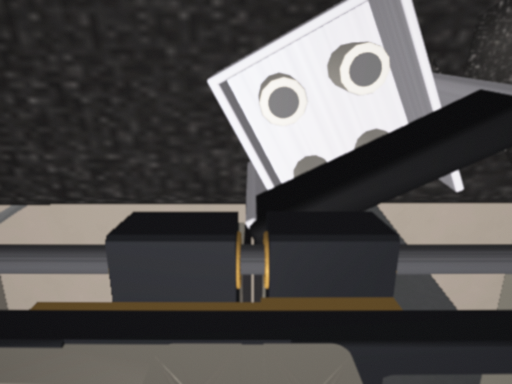

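Request:
{"api": "servo_tool", "payload": {"rows": [[[0, 0.007, 0], [0, 0, 0], 1], [[0, 0.007, 0], [0, 0, 0], 1], [[0, 0.007, 0], [0, 0, 0], 1], [[0, 0.007, 0], [0, 0, 0], 1], [[0, 0, 0], [0, 0, 0], 1]]}}

```text
clock: 7.32
tool_pos: [0.3794, 0.1705, 0.0049]
orientation: [180.0, 10.0, -0.2]
force: [0.0, 0.1, -0.6]
opening: 0.0003
```

```bash
python3 cam.py d6 side:150,150,100,80,7 wrist
```

```text
t 7.3167 J [ 43.92  15.88 -33.57  -9.3  -48.17  52.56] P [0.3794 0.1705 0.0049] O [179.96  10.01  -0.2 ] F [ 0.04  0.15 -0.55] op 0.0003
```

View pics/d6_side_c.png

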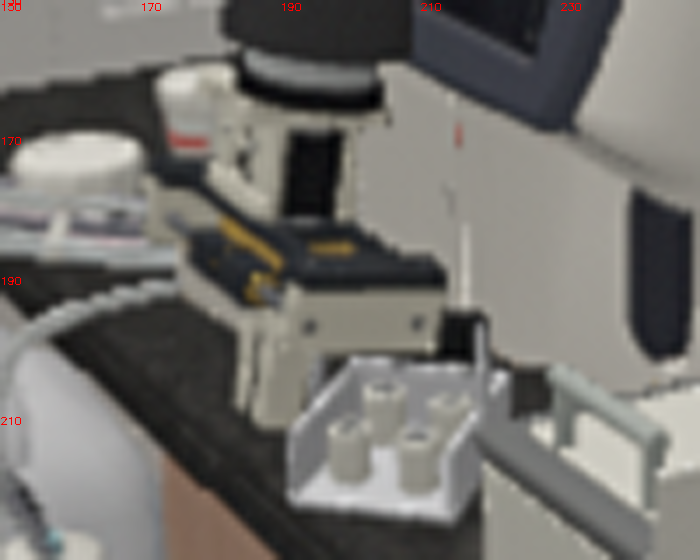

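View pics/d6_wrist.png

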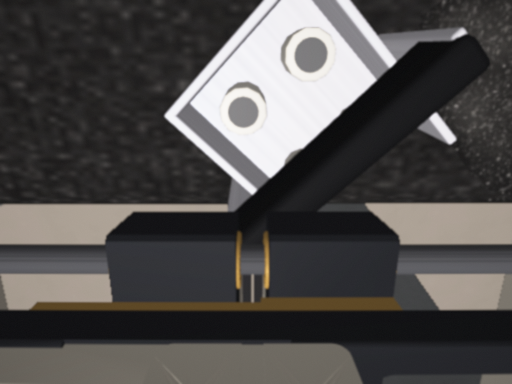

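Request:
{"api": "servo_tool", "payload": {"rows": [[[0, 0.007, 0], [0, 0, 0], 1], [[0, 0.007, 0], [0, 0, 0], 1], [[0, 0, 0], [0, 0, 0], 1]]}}

```text
clock: 7.67
tool_pos: [0.3793, 0.1567, 0.0048]
orientation: [180.0, 10.0, -0.2]
force: [-0.7, -0.3, 0.4]
opening: 0.0005
```

```bash
python3 cam.py d7 wrist side:150,150,100,80,7; python3 - <<'E'
from h import *
import pickle
from plant import optics
pickle.dump(optics.camera_info('wrist'),open('d7c.pkl','wb'))
E
```

```text
t 7.6667 J [ 42.63  15.51 -34.25  -9.11 -48.01  53.76] P [0.3793 0.1567 0.0048] O [179.96  10.01  -0.18] F [-0.67 -0.27  0.44] op 0.0005
```

View pics/d7_wrist.png

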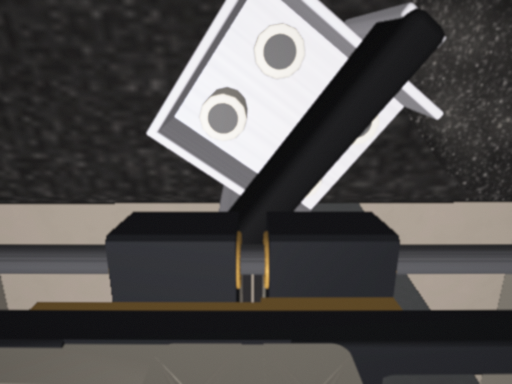

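View pics/d7_side_c.png

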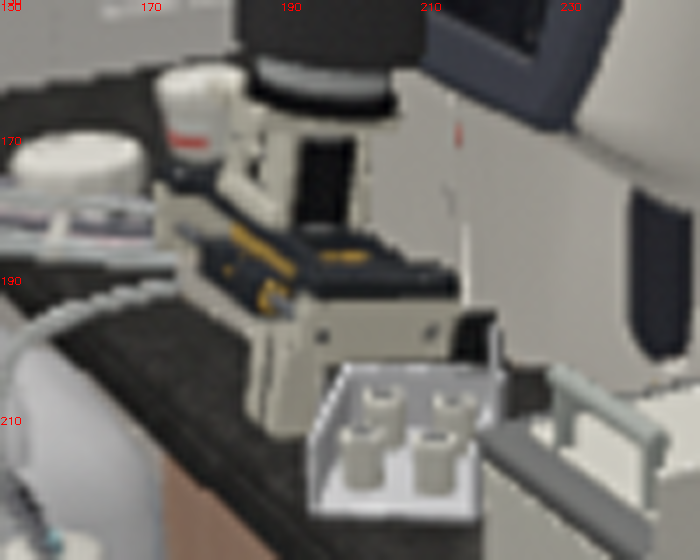

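```bash
python3 - <<'E'
from h import *
np.set_printoptions(precision=4,suppress=True)
c=cam('wrist')
e1=[onz(c,p,.09) for p in ((413,18),(441,36))]; e0=[onz(c,p,.09) for p in ((232,208),(296,210))]
print(e1,e0)
m1=(e1[0]+e1[1])/2; 
d=[e1[0]-e0[0],e1[1]-e0[1]]; print([np.degrees(np.arctan2(v[1],v[0])) for v in d])
r=[onz(c,p,.038) for p in ((150,133),(238,0),(440,115))]; print(r)
E
```

```text
[array([0.4838, 0.1182, 0.09  ]), array([0.4798, 0.1104, 0.09  ])] [array([0.4317, 0.1639, 0.09  ]), array([0.431, 0.144, 0.09 ])]
[np.float64(-41.273393386941464), np.float64(-34.51407285241299)]
[array([0.4423, 0.203 , 0.038 ]), array([0.4934, 0.1628, 0.038 ]), array([0.4499, 0.0756, 0.038 ])]
```

```bash
python3 - <<'E'
from h import *
o=obs()
r,p,e=plan(o['tool_pos'],o['orientation'],o['tool_pos']+[-.005,.0,.125],lean(0,5),5)
show(r,0); 
r,p,e=plan(p,e,[.425,.156,.12],lean(0,0),4)
show(r,0); print(p,e)
E
```

```text
t 7.7667 J [ 42.67  15.53 -34.19  -9.11 -48.    53.7 ] P [0.3797 0.1575 0.0049] O [179.98   9.98  -0.18] F [ 0.09  0.9  -0.77] op 0.0003
[[[-0.0053,0.0,-0.0244],[-0.0,0.166,-0.006],0],[[-0.0049,0.0,-0.0246],[-0.001,0.166,-0.006],0],[[-0.0045,0.0,-0.0246],[0.0,0.166,-0.006],0],[[-0.004,0.0,-0.0247],[-0.0,0.166,-0.006],0],[[-0.0036,0.0,-0.0248],[-0.0,0.165,-0.006],0]]
[[[0.0127,0.0004,0.0014],[-0.0,0.208,-0.0],0],[[0.0127,0.0004,0.0017],[-0.0,0.209,-0.0],0],[[0.0127,0.0004,0.0019],[-0.0,0.208,-0.0],0],[[0.0126,0.0004,0.0022],[-0.0,0.209,-0.0],0]]
[0.425 0.156 0.12 ] [-179.9976   -0.0015   -0.0015]
```

Request:
{"api": "servo_tool", "payload": {"rows": [[[-0.005, 0, -0.024], [0, 0.166, 0], 1], [[-0.005, 0, -0.025], [0, 0.166, 0], 1], [[-0.005, 0, -0.025], [0, 0.166, 0], 1], [[-0.004, 0, -0.025], [0, 0.166, 0], 0], [[-0.004, 0, -0.025], [0, 0.166, 0], 0], [[0.013, 0, 0.001], [0, 0.208, 0], 0], [[0.013, 0, 0.002], [0, 0.208, 0], 0], [[0.013, 0, 0.002], [0, 0.208, 0], 0], [[0.013, 0.001, 0.002], [0, 0.208, 0], 0], [[0, 0, 0], [0, 0, 0], 0]]}}

```text
clock: 8.6
tool_pos: [0.4264, 0.1567, 0.1209]
orientation: [180.0, -0.1, -0.1]
force: [0.2, 0.3, 0.7]
opening: 0.0412
```

```bash
python3 cam.py d8 wrist side:150,130,120,100,6
```

```text
t 8.6 J [ 45.21   3.45 -32.52   0.07 -54.01  44.6 ] P [0.4264 0.1567 0.1209] O [179.97  -0.06  -0.15] F [0.15 0.31 0.73] op 0.0412
```

View pics/d8_wrist.png

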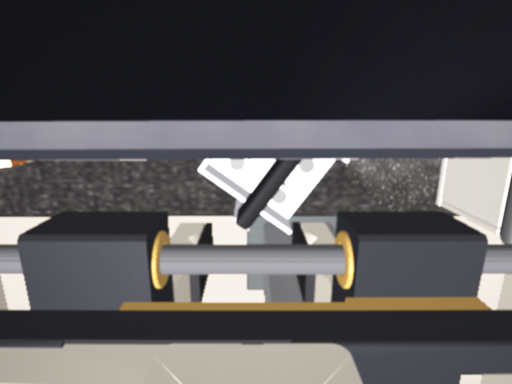

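View pics/d8_side_c.png

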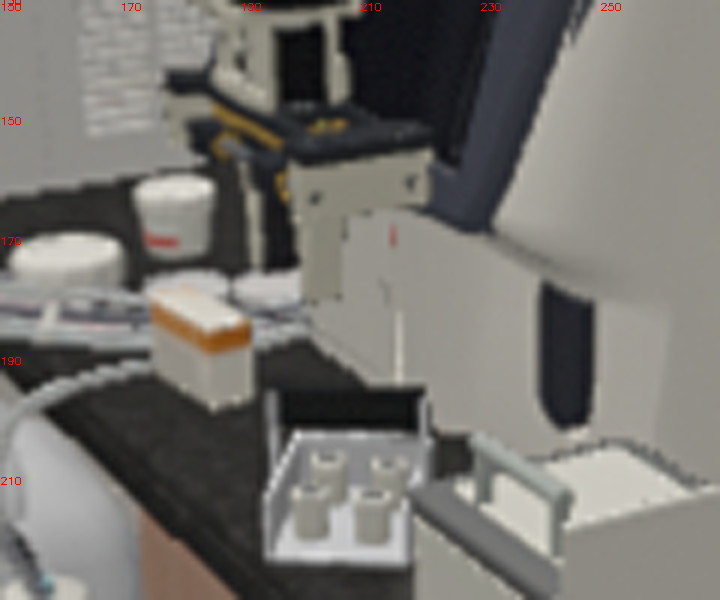

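```bash
python3 - <<'E'
from h import *
np.set_printoptions(precision=4,suppress=True)
c=cam('wrist')
a=onz(c,(243,222),.09);b=onz(c,(292,163),.09);print(a,b,np.degrees(np.arctan2(*(b-a)[1::-1])))
print([onz(c,p,.038) for p in ((200,171),(290,234))], ray(c,(256,192))[0])
E
```

```text
[0.412  0.1634 0.09  ] [0.4551 0.1292 0.09  ] -38.51072257248219
[array([0.4396, 0.2014, 0.038 ]), array([0.3813, 0.1225, 0.038 ])] [0.4922 0.1569 0.3086]
```

Request:
{"api": "servo_tool", "payload": {"rows": [[[0.003, 0.004, 0.02], [0, 0, 0], 0], [[0.003, 0.004, 0.02], [0, 0, 0], 0], [[0, 0, 0], [0, 0, 0], 0], [[0, 0, 0.02], [0, 0, 0], 0], [[0, 0, 0.012], [0, 0, 0], 0], [[0, 0, 0.012], [0, 0, 0], 0], [[0, 0, 0], [0, 0, 0], 0]]}}

```text
clock: 9.28
tool_pos: [0.4305, 0.1482, 0.0361]
orientation: [179.9, 0.2, -0.2]
force: [-0.8, -1.0, 0.4]
opening: 0.0869
```

```bash
python3 cam.py d9 side:150,150,120,100,6
```

```text
t 9.2833 J [ 43.89  10.37 -38.29  -0.04 -41.53  45.97] P [0.4305 0.1482 0.0361] O [179.88   0.15  -0.17] F [-0.79 -0.96  0.38] op 0.0869
```

View pics/d9_side_c.png

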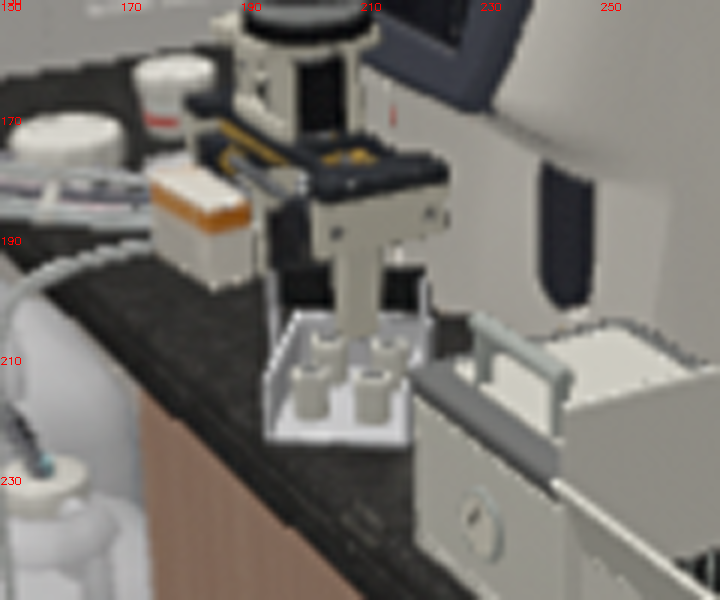

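Request:
{"api": "servo_tool", "payload": {"rows": [[[0, 0, 0], [0, 0, 0], 1], [[0, 0, 0], [0, 0, 0], 1], [[0, 0, 0], [0, 0, 0], 1], [[0, 0, 0], [0, 0, 0], 1], [[0, 0, 0], [0, 0, 0], 1], [[0, 0, 0], [0, 0, 0], 1], [[0, 0, 0], [0, 0, 0], 1], [[0, 0, 0], [0, 0, 0], 1], [[0, 0, 0], [0, 0, 0], 1], [[0, 0, 0], [0, 0, 0], 1], [[0, 0, 0], [0, 0, 0], 1], [[0, 0, 0], [0, 0, 0], 1]]}}

```text
clock: 10.33
tool_pos: [0.4317, 0.1487, 0.0371]
orientation: [180.0, 0.0, -0.2]
force: [0.3, -0.2, 0.2]
opening: 0.0133
```

```bash
python3 cam.py d10 side:150,150,120,100,6 wrist
```

```text
t 10.3333 J [ 43.85  10.28 -38.24   0.01 -41.49  45.98] P [0.4317 0.1487 0.0371] O [179.99   0.    -0.15] F [ 0.26 -0.21  0.24] op 0.0133
```

View pics/d10_side_c.png

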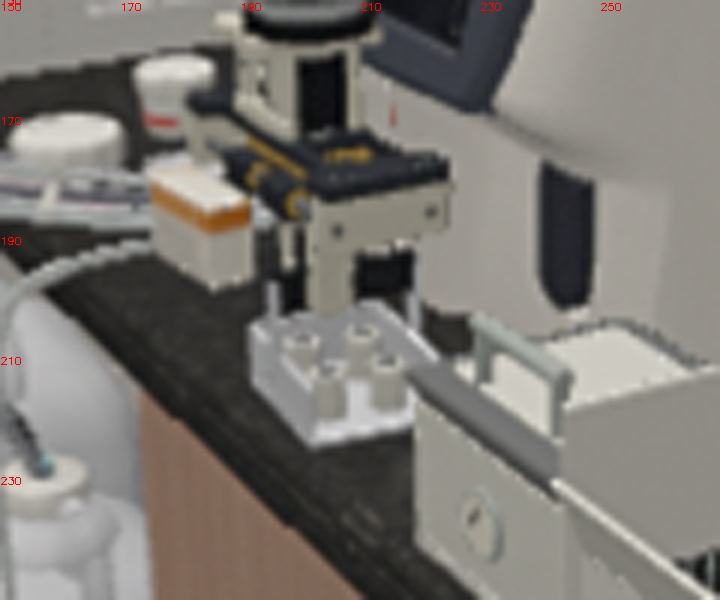

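View pics/d10_wrist.png

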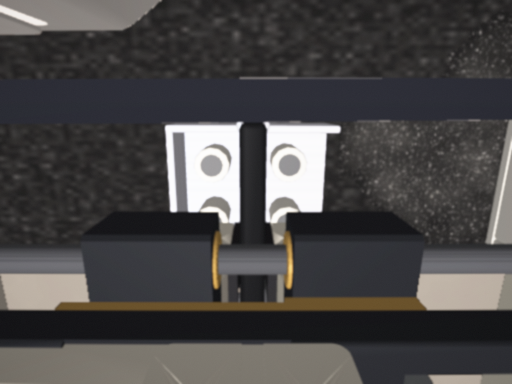

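```bash
python3 - <<'E'
from h import *
np.set_printoptions(precision=4,suppress=True)
c=cam('wrist')
print(onz(c,(252,122),.09),[onz(c,p,.038) for p in ((165,126),(338,129))])
E
```

```text
[0.4929 0.1489 0.09  ] [array([0.4886, 0.1987, 0.038 ]), array([0.4867, 0.0995, 0.038 ])]
```

Request:
{"api": "servo_tool", "payload": {"rows": [[[-0.006, 0, 0], [0, 0, 0], 1], [[-0.008, 0, 0], [0, 0, 0], 1], [[-0.008, 0, 0], [0, 0, 0], 1], [[0, 0, 0], [0, 0, 0], 1], [[0, 0, 0], [0, 0, 0], 0.6], [[0, 0, 0], [0, 0, 0], 0.6], [[0, 0, 0], [0, 0, 0], 0.6]]}}

```text
clock: 11.02
tool_pos: [0.4097, 0.1489, 0.0372]
orientation: [180.0, -0.0, -0.1]
force: [0.1, -0.4, -0.2]
opening: 0.0266
```

```bash
python3 cam.py d11 wrist; python3 - <<'E'
from h import *
np.set_printoptions(precision=4,suppress=True)
i=cv2.imread('pics/d11_wrist.png')[90:230,130:380]; cv2.imwrite('pics/z.png',cv2.resize(i,None,fx=3,fy=3))
E
```

```text
t 11.0167 J [ 46.08   8.41 -40.69   0.01 -40.9   43.78] P [0.4097 0.1489 0.0372] O [180.    -0.    -0.14] F [ 0.11 -0.37 -0.2 ] op 0.0266
```

View pics/z.png

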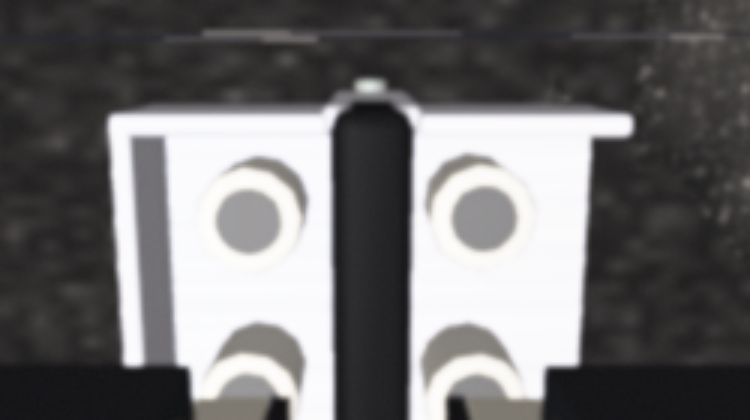

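Request:
{"api": "servo_tool", "payload": {"rows": [[[0.008, 0, 0], [0, 0, 0], 0.6], [[0.007, 0, 0], [0, 0, 0], 0.6], [[0, 0, 0], [0, 0, 0], 1], [[0, 0, 0], [0, 0, 0], 1], [[0, 0, 0], [0, 0, 0], 1], [[0, 0, 0], [0, 0, 0], 1], [[0, 0, -0.01], [0, 0, 0], 1], [[-0.004, 0, -0.016], [0, 0, 0], 1], [[-0.004, 0, -0.02], [0, 0, 0], 1], [[-0.004, 0, -0.02], [0, 0, 0], 1], [[0, 0, -0.01], [0, 0, 0], 1], [[0, 0, 0], [0, 0, 0], 1]]}}

```text
clock: 12.07
tool_pos: [0.4135, 0.1497, 0.1152]
orientation: [-179.9, -0.2, -0.1]
force: [0.0, 0.1, -2.0]
opening: 0.0118
```

```bash
python3 cam.py d12 side:150,120,120,100,6 wrist
```

```text
t 12.0667 J [ 45.79   2.23 -34.7    0.03 -52.85  44.08] P [0.4135 0.1497 0.1152] O [-179.85   -0.17   -0.11] F [ 0.01  0.12 -2.04] op 0.0118
```

View pics/d12_side_c.png

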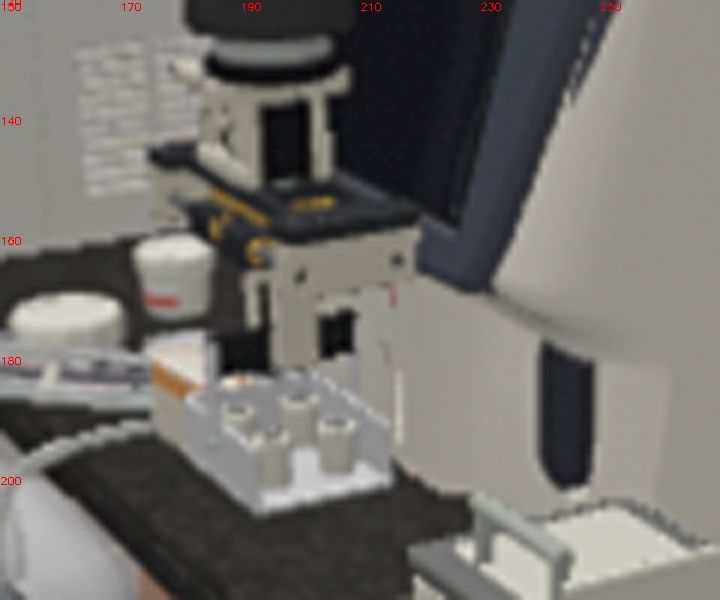

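View pics/d12_wrist.png

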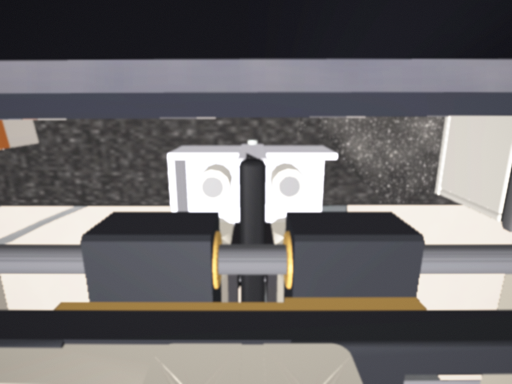

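Request:
{"api": "servo_tool", "payload": {"rows": [[[-0.001, 0.004, -0.008], [0, 0, 0], 1], [[-0.001, 0.008, -0.015], [0, 0, 0], 1], [[-0.001, 0.012, -0.018], [0, 0, 0], 1], [[-0.001, 0.014, -0.018], [0, 0, 0], 1], [[-0.001, 0.014, -0.018], [0, 0, 0], 1], [[-0.001, 0.014, -0.018], [0, 0, 0], 1], [[-0.001, 0.014, -0.018], [0, 0, 0], 1], [[-0.001, 0.012, -0.014], [0, 0, 0], 1], [[-0.001, 0.008, -0.008], [0, 0, 0], 1], [[0, 0, 0], [0, 0, 0], 1]]}}

```text
clock: 13.0
tool_pos: [0.4036, 0.0479, 0.2492]
orientation: [-180.0, -0.1, -0.2]
force: [-0.1, 0.2, -2.4]
opening: 0.012
```

```bash
python3 - <<'E'
from h import *
o=obs()
p0=o['tool_pos']
r,p,e=plan(p0,o['orientation'],[.43,-.05,.25],tool(-100,0),19); show(r,1)
r,p,e=plan(p,e,[.465,-.30,.25],tool(180,0),16); show(r,1); print(p,e)
E
```

```text
t 13.0 J [ 34.94  -8.08 -25.52   0.03 -72.48  54.83] P [0.4036 0.0479 0.2492] O [-179.98   -0.08   -0.22] F [-0.09  0.16 -2.38] op 0.012
[[[0.0014,0.0051,-0.0],[-0.001,-0.0,0.875],1],[[0.0019,0.005,-0.0001],[-0.001,-0.001,0.876],1],[[0.0023,0.0048,-0.0],[-0.0,0.0,0.875],1],[[0.0028,0.0046,-0.0001],[-0.001,-0.0,0.875],1],[[0.0031,0.0043,-0.0],[-0.001,-0.001,0.875],1],[[0.0036,0.004,-0.0],[-0.0,0.0,0.876],1],[[0.0038,0.0037,-0.0001],[-0.001,-0.0,0.875],1],[[0.0042,0.0032,-0.0],[-0.001,-0.0,0.875],1],[[0.0045,0.0029,-0.0001],[-0.001,-0.001,0.876],1],[[0.0048,0.0025,-0.0],[-0.0,-0.0,0.875],1],[[0.0049,0.002,-0.0],[-0.001,-0.0,0.875],1],[[0.0051,0.0015,-0.0001],[-0.001,-0.001,0.875],1],[[0.0052,0.0011,-0.0],[-0.001,0.0,0.876],1],[[0.0053,0.0006,-0.0001],[-0.0,-0.0,0.875],1],[[0.0054,0.0001,0.0],[-0.001,-0.001,0.875],1],[[0.0053,-0.0004,-0.0],[-0.001,0.0,0.876],1],[[0.0053,-0.0008,-0.0001],[-0.001,-0.0,0.875],1],[[0.0051,-0.0014,-0.0],[-0.0,-0.001,0.875],1],[[0.005,-0.0018,-0.0001],[-0.001,0.0,0.876],1]]
[[[0.015,-0.0049,0.0],[0.0,0.0,0.833],1],[[0.0145,-0.0061,0.0],[0.0,0.0,0.834],1],[[0.014,-0.0074,0.0],[0.0,0.0,0.833],1],[[0.0132,-0.0086,0.0],[0.0,0.0,0.833],1],[[0.0125,-0.0097,0.0],[0.0,0.0,0.834],1],[[0.0115,-0.0108,0.0],[0.0,0.0,0.833],1],[[0.0106,-0.0117,0.0],[0.0,0.0,0.833],1],[[0.0095,-0.0126,0.0],[0.0,0.0,0.833],1],[[0.0083,-0.0134,0.0],[0.0,0.0,0.834],1],[[0.0072,-0.014,0.0],[0.0,0.0,0.833],1],[[0.0059,-0.0146,0.0],[0.0,0.0,0.833],1],[[0.0047,-0.0151,0.0],[0.0,0.0,0.834],1],[[0.0033,-0.0155,0.0],[0.0,0.0,0.833],1],[[0.0019,-0.0156,0.0],[0.0,0.0,0.833],1],[[0.0005,-0.0158,0.0],[0.0,0.0,0.834],1],[[-0.0008,-0.0158,0.0],[0.0,0.0,0.833],1]]
[ 0.465 -0.3    0.25 ] [179.9988   0.0003 179.9992]
```

Request:
{"api": "servo_tool", "payload": {"rows": [[[0, 0.01, 0], [0, 0, 0.2], 1], [[0, 0.02, 0], [0, 0, 0.2], 1], [[0, 0.025, 0], [0, 0, 0.2], 1], [[0, 0.025, 0], [0, 0, 0.2], 1], [[0, 0.025, 0], [0, 0, 0.2], 1], [[0, 0.02, 0], [0, 0, 0.4], 1], [[0, 0.01, 0], [0, 0, 0.6], 1], [[0, 0, 0], [0, 0, 0.9], 1], [[0, 0, 0], [0, 0, 0.9], 1], [[0, 0, 0], [0, 0, 0.9], 1], [[0, 0, 0], [0, 0, 0.9], 1], [[0, 0, 0], [0, 0, 0.9], 1], [[0, 0, 0], [0, 0, 0.9], 1], [[0, 0, 0], [0, 0, 0.9], 1], [[0, 0, 0], [0, 0, 0.9], 1], [[0, 0, 0], [0, 0, 0.9], 1], [[0, 0, 0], [0, 0, 0.9], 1], [[0, 0, 0], [0, 0, 0.9], 1], [[0, 0, 0], [0, 0, 0.9], 1], [[0, 0, 0], [0, 0, 0.9], 1]]}}

```text
clock: 14.67
tool_pos: [0.3937, -0.0857, 0.2466]
orientation: [179.8, -0.0, -82.7]
force: [-0.2, 0.7, -3.0]
opening: 0.0119
```

```bash
python3 cam.py d13 side; python3 - <<'E'
from h import *
o=obs()
p0=o['tool_pos']
r,p,e=plan(p0,o['orientation'],[.465,-.312,.25],tool(180,0),18); show(r,1)
E
```

```text
t 14.6667 J [ 16.11  -8.22 -25.95  -0.03 -72.43  -8.76] P [ 0.3937 -0.0857  0.2466] O [179.84  -0.   -82.65] F [-0.17  0.7  -2.97] op 0.0119
t 14.7167 J [ 16.11  -8.22 -25.95  -0.03 -72.43  -9.14] P [ 0.3937 -0.0857  0.2466] O [179.83  -0.   -83.03] F [-0.24  0.63 -2.06] op 0.0121
[[[0.013,-0.0024,-0.0002],[0.001,-0.001,0.898],1],[[0.0126,-0.0036,-0.0002],[0.001,-0.002,0.898],1],[[0.0123,-0.0048,-0.0002],[0.002,-0.001,0.898],1],[[0.0118,-0.0059,-0.0002],[0.001,-0.001,0.897],1],[[0.0112,-0.007,-0.0002],[0.001,-0.002,0.898],1],[[0.0104,-0.008,-0.0002],[0.001,-0.001,0.898],1],[[0.0097,-0.009,-0.0002],[0.001,-0.001,0.898],1],[[0.0088,-0.0098,-0.0002],[0.001,-0.002,0.898],1],[[0.0078,-0.0106,-0.0002],[0.002,-0.001,0.898],1],[[0.0067,-0.0113,-0.0002],[0.001,-0.001,0.898],1],[[0.0057,-0.0119,-0.0002],[0.001,-0.002,0.897],1],[[0.0046,-0.0124,-0.0002],[0.001,-0.001,0.898],1],[[0.0034,-0.0127,-0.0002],[0.001,-0.001,0.898],1],[[0.0021,-0.013,-0.0002],[0.001,-0.002,0.898],1],[[0.0009,-0.0132,-0.0002],[0.002,-0.001,0.898],1],[[-0.0003,-0.0132,-0.0002],[0.001,-0.001,0.898],1],[[-0.0015,-0.0131,-0.0002],[0.001,-0.001,0.898],1],[[-0.0028,-0.0129,-0.0002],[0.001,-0.002,0.897],1]]
```

View pics/d13_side.png

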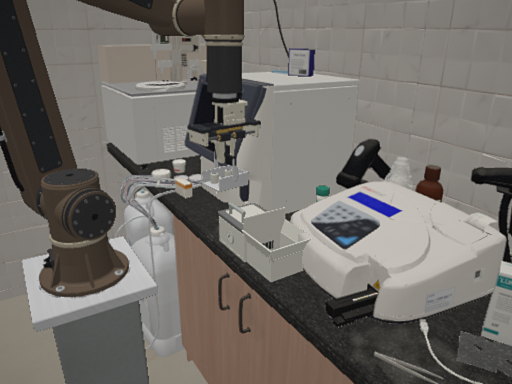

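Request:
{"api": "servo_tool", "payload": {"rows": [[[0.013, -0.002, 0], [0, 0, 0.9], 1], [[0.013, -0.004, 0], [0, 0, 0.9], 1], [[0.012, -0.005, 0], [0, 0, 0.9], 1], [[0.012, -0.006, 0], [0, 0, 0.9], 1], [[0.011, -0.007, 0], [0, 0, 0.9], 1], [[0.01, -0.008, 0], [0, 0, 0.9], 1], [[0.01, -0.009, 0], [0, 0, 0.9], 1], [[0.009, -0.01, 0], [0, 0, 0.9], 1], [[0.008, -0.011, 0], [0, 0, 0.9], 1], [[0.007, -0.011, 0], [0, 0, 0.9], 1], [[0.006, -0.012, 0], [0, 0, 0.9], 1], [[0.005, -0.012, 0], [0, 0, 0.9], 1], [[0.003, -0.013, 0], [0, 0, 0.9], 1], [[0.002, -0.013, 0], [0, 0, 0.9], 1], [[0.001, -0.013, 0], [0, 0, 0.9], 1], [[0, -0.013, 0], [0, 0, 0.9], 1], [[-0.001, -0.013, 0], [0, 0, 0.9], 1], [[-0.003, -0.013, 0], [0, 0, 0.9], 1], [[0, 0, 0], [0, 0, 0], 1], [[0, 0, 0], [0, 0, 0], 1]]}}

```text
clock: 16.38
tool_pos: [0.4668, -0.3122, 0.2464]
orientation: [179.9, -0.2, -179.4]
force: [0.4, 1.3, -2.7]
opening: 0.0117
```

```bash
python3 cam.py d14 side:180,100,160,120,5 scene:250,80,160,120,5
```

```text
t 16.3833 J [-13.82   8.36  -9.37  -0.02 -72.44 -75.62] P [ 0.4668 -0.3122  0.2464] O [ 179.94   -0.16 -179.44] F [ 0.41  1.31 -2.73] op 0.0117
```

View pics/d14_side_c.png

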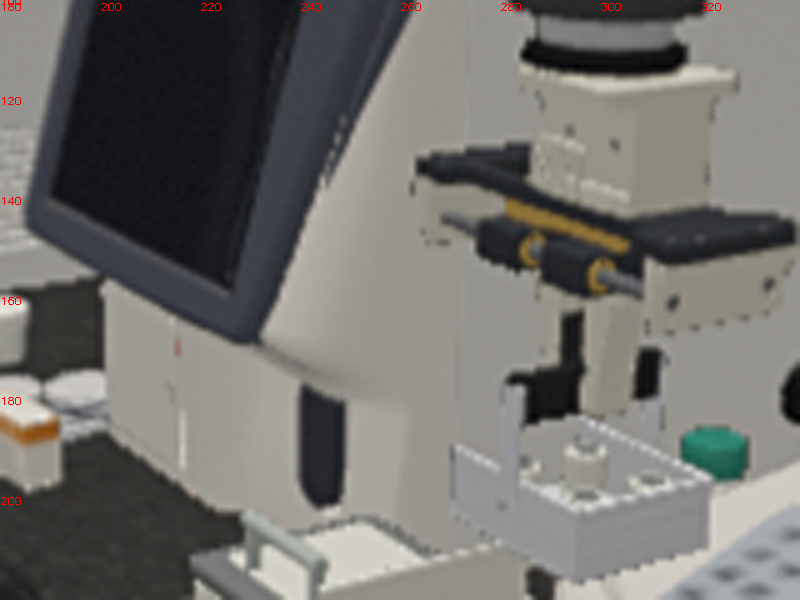

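View pics/d14_scene_c.png

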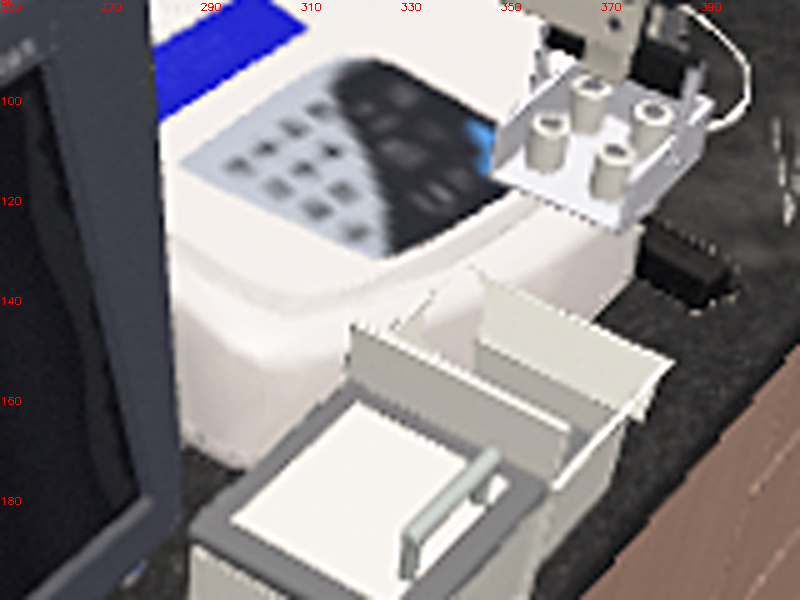

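Request:
{"api": "servo_tool", "payload": {"rows": [[[0, 0, 0.01], [0, 0, 0], 1], [[0, 0, 0.02], [0, 0, 0], 1], [[0, 0, 0.02], [0, 0, 0], 1], [[0, 0, 0.015], [0, 0, 0], 1], [[0, 0, 0.006], [0, 0, 0], 1], [[0, 0.002, -0.0026], [0.5, 0, 0], 1], [[0, 0.0041, -0.005], [1, 0, 0], 1], [[0, 0.0041, -0.005], [1, 0, 0], 1], [[0, 0.0041, -0.005], [1, 0, 0], 1], [[0, 0.0041, -0.005], [1, 0, 0], 1], [[0, 0.002, -0.0026], [0.5, 0, 0], 1], [[0, 0, 0], [0, 0, 0], 1]]}}

```text
clock: 17.48
tool_pos: [0.4668, -0.2853, 0.1968]
orientation: [-149.8, -0.1, -179.2]
force: [-0.4, -1.2, -3.6]
opening: 0.0116
```

```bash
python3 cam.py d15 side:180,140,160,120,5 scene:250,80,160,120,5
```

```text
t 17.4833 J [   9.03    3.76  -42.     37.22  -55.4  -122.87] P [ 0.4668 -0.2853  0.1968] O [-149.78   -0.07 -179.23] F [-0.4  -1.2  -3.58] op 0.0116
```

View pics/d15_side_c.png

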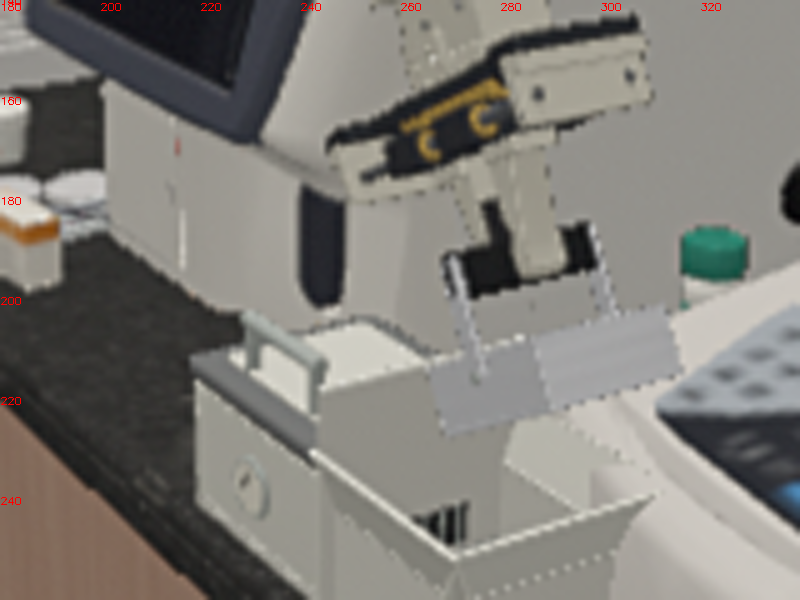

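View pics/d15_scene_c.png

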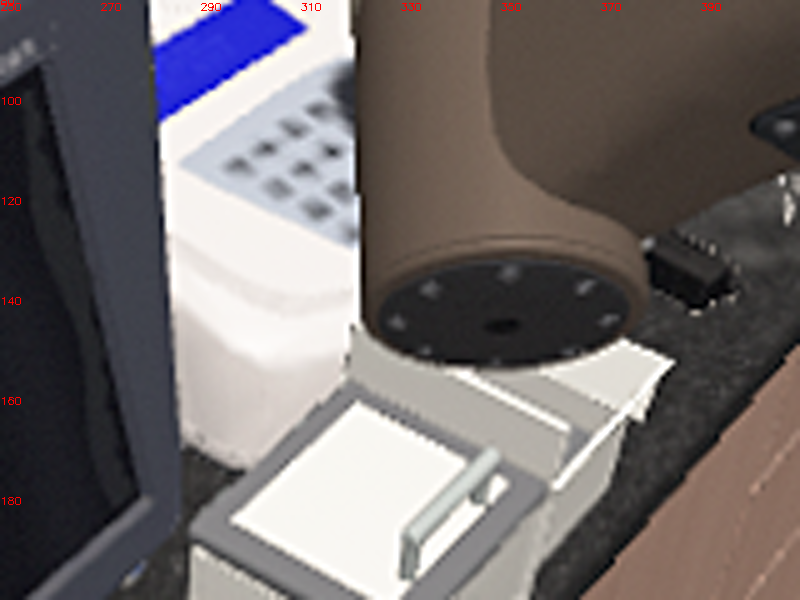

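Request:
{"api": "servo_tool", "payload": {"rows": [[[0, 0.002, -0.0026], [0.5, 0, 0], 1], [[0, 0.002, -0.0026], [0.5, 0, 0], 1], [[0, 0.002, -0.0026], [0.5, 0, 0], 1], [[0, 0, 0], [0, 0, 0], 1]]}}

```text
clock: 17.92
tool_pos: [0.4672, -0.2776, 0.2002]
orientation: [-140.9, -0.0, -179.5]
force: [-1.4, -0.1, -2.9]
opening: 0.0116
```

```bash
python3 -c "
from h import *
obs()"
```

```text
t 17.9167 J [  13.98    5.12  -47.2    46.04  -58.41 -135.69] P [ 0.4672 -0.2776  0.2002] O [-140.9    -0.04 -179.51] F [-1.38 -0.08 -2.88] op 0.0116
```

Request:
{"api": "servo_tool", "payload": {"rows": [[[0, 0.002, -0.0026], [0.5, 0, 0], 1], [[0, 0.002, -0.0026], [0.5, 0, 0], 1], [[0, 0.002, -0.0026], [0.5, 0, 0], 1], [[0, 0.002, -0.0026], [0.5, 0, 0], 1], [[0, 0, 0], [0, 0, 0], 1], [[0, 0, 0], [0, 0, 0], 1]]}}

```text
clock: 18.42
tool_pos: [0.4673, -0.2648, 0.2021]
orientation: [-129.1, -0.1, -179.6]
force: [-0.5, -0.1, -1.8]
opening: 0.0118
```

```bash
python3 cam.py d16 side:180,140,160,120,5 wrist
```

```text
t 18.4167 J [  20.13    9.29  -52.29   53.97  -64.5  -150.15] P [ 0.4673 -0.2648  0.2021] O [-129.15   -0.07 -179.57] F [-0.46 -0.12 -1.78] op 0.0118
```

View pics/d16_side_c.png

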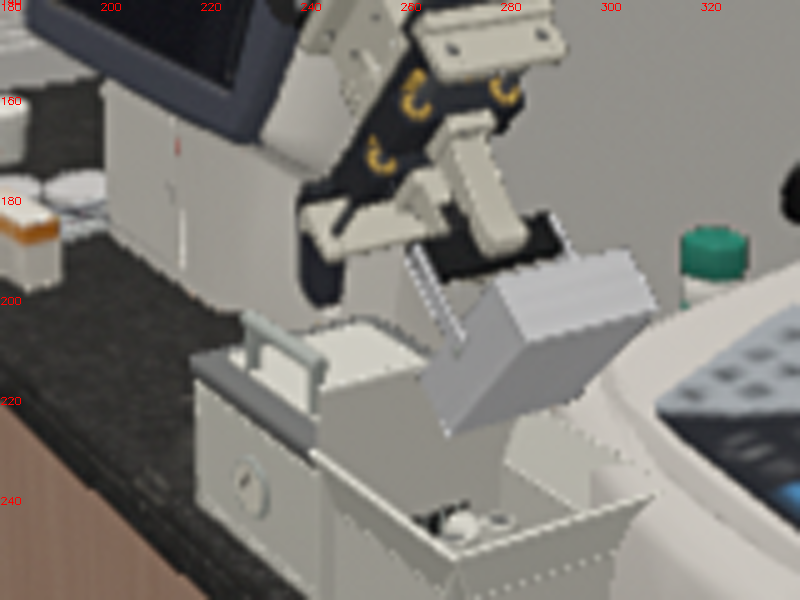

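View pics/d16_wrist.png

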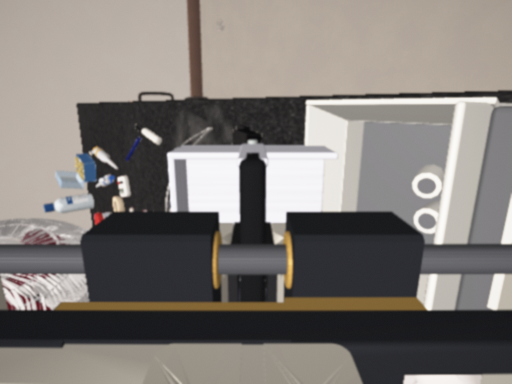

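Request:
{"api": "servo_tool", "payload": {"rows": [[[0, 0.002, -0.0026], [0.5, 0, 0], 1], [[0, 0.0016, -0.002], [0.4, 0, 0], 1], [[0, 0, 0], [0, 0, 0], 1], [[0, 0, 0], [0, 0, 0], 1], [[0, -0.002, 0.0026], [-0.5, 0, 0], 1], [[0, -0.0041, 0.005], [-1, 0, 0], 1], [[0, -0.0041, 0.003], [-1, 0, 0], 1], [[0, -0.0041, 0.003], [-1, 0, 0], 1], [[0, -0.0041, 0.003], [-1, 0, 0], 1], [[0, -0.0041, 0.003], [-1, 0, 0], 1], [[0, -0.0041, 0], [-1, 0, 0], 1], [[0, -0.0041, 0], [-1, 0, 0], 1], [[0, -0.0041, 0], [-1, 0, 0], 1], [[0, -0.004, -0.01], [-0.9, 0, 0], 1], [[0, 0, -0.02], [0, 0, 0], 1], [[0, 0, -0.02], [0, 0, 0], 1]]}}

```text
clock: 19.85
tool_pos: [0.467, -0.3057, 0.259]
orientation: [179.9, 0.1, -179.8]
force: [-0.6, 0.6, -1.3]
opening: 0.0122
```

```bash
python3 cam.py d17 side:180,110,160,120,5 wrist scene:250,80,160,120,5
```

```text
t 19.85 J [-13.24   7.53  -8.67  -0.16 -73.7  -76.48] P [ 0.467  -0.3057  0.259 ] O [ 179.87    0.14 -179.76] F [-0.64  0.56 -1.3 ] op 0.0122
```

View pics/d17_side_c.png

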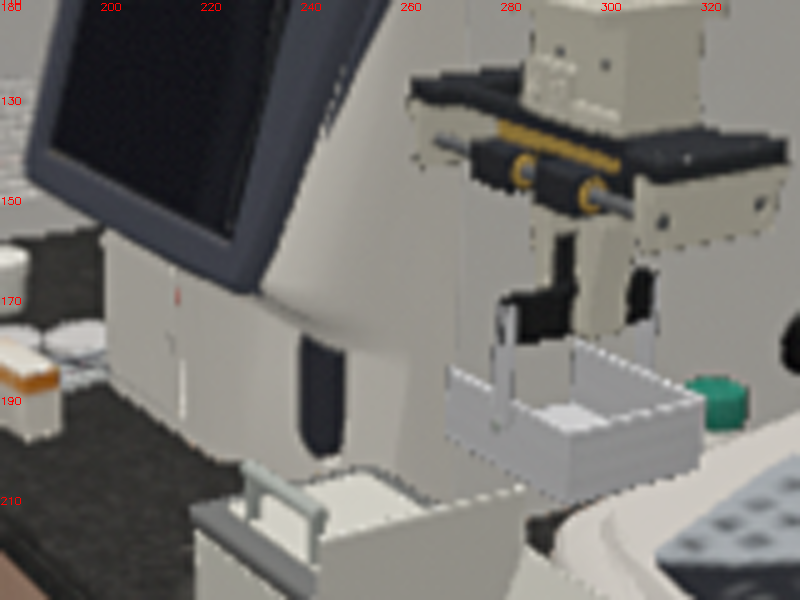

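View pics/d17_scene_c.png

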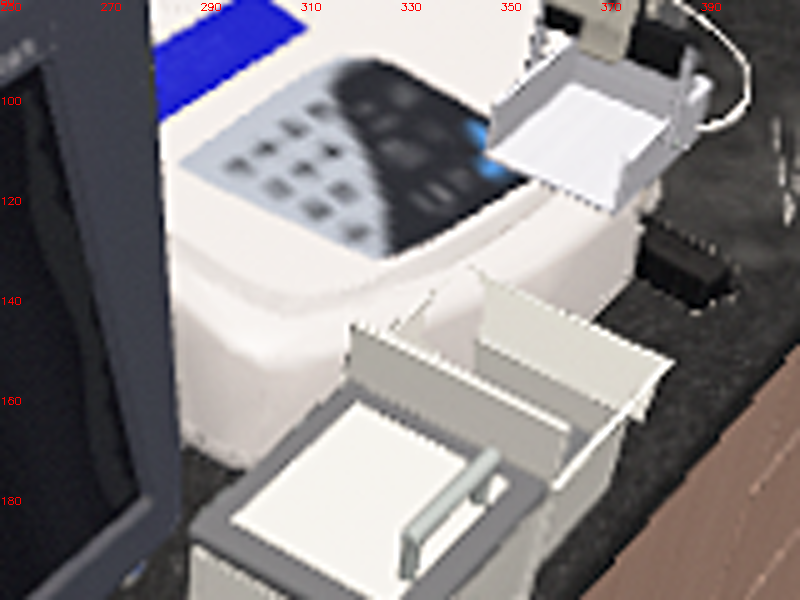

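View pics/d17_wrist.png

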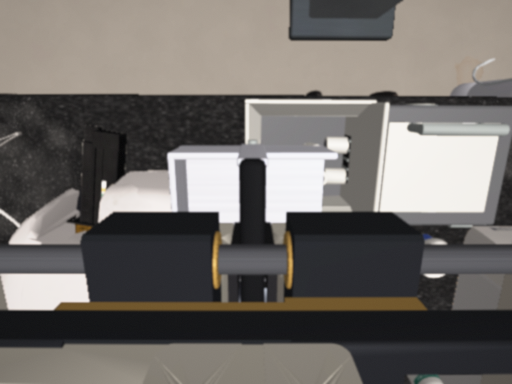

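```bash
python3 - <<'E'
from h import *
np.set_printoptions(precision=4,suppress=True)
s=cam('scene');c=cam('wrist');d=cam('side')
print('stapler',onz(s,(378,131),.02),onz(s,(389,142),.0), onz(c,(125,140),.03),onz(c,(122,195),.03))
print('machine edge',onz(s,(370,133),0.0),onz(c,(125,170),.1))
print('edge',onz(c,(140,95),0))
print('side hopper -y face', onz(d,(326,305),0))
# view area side
print(onz(d,(320,300),0),onz(d,(345,310),0))
E
```

```text
stapler [ 0.4944 -0.498   0.02  ] [ 0.4452 -0.4944  0.    ] [ 0.4427 -0.4698  0.03  ] [ 0.5168 -0.4808  0.03  ]
machine edge [ 0.5198 -0.4946  0.    ] [ 0.4684 -0.4452  0.1   ]
edge [ 0.3857 -0.4559  0.    ]
side hopper -y face [ 0.4653 -0.4517  0.    ]
[ 0.4661 -0.429   0.    ] [ 0.4907 -0.4902  0.    ]
```

View pics/d17_side.png

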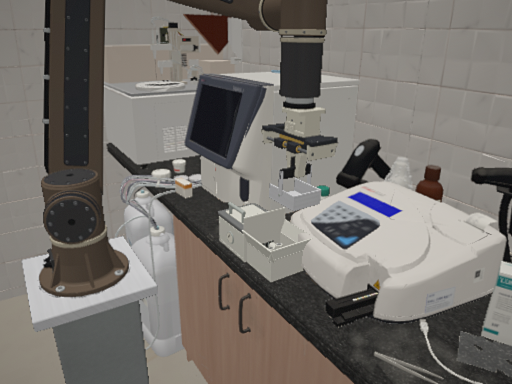

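Request:
{"api": "servo_tool", "payload": {"rows": [[[0.003, 0.015, 0], [0, 0, 0], 1], [[0.005, 0.025, 0.001], [0, 0, 0], 1], [[0.006, 0.032, 0.001], [0, 0, 0], 1], [[0.006, 0.032, 0.001], [0, 0, 0], 1], [[0.006, 0.032, 0.001], [0, 0, 0], 1], [[0.006, 0.032, 0.001], [0, 0, 0], 1], [[0.006, 0.032, 0.001], [0, 0, 0], 1], [[0.006, 0.032, 0.001], [0, 0, 0], 1], [[0.006, 0.032, 0.001], [0, 0, 0], 1], [[0.006, 0.032, 0.001], [0, 0, 0], 1], [[0.005, 0.032, 0], [0, 0, 0], 1], [[0.002, 0.026, 0], [0, 0, 0], 1], [[0, 0.018, 0.015], [0, 0, 0], 1], [[-0.002, 0.02, 0.025], [0, 0, 0], 1], [[-0.002, 0.02, 0.03], [0, 0, 0], 1], [[-0.002, 0.016, 0.03], [0, 0, 0], 1], [[-0.003, 0.012, 0.025], [0, 0, 0], 1], [[-0.003, 0, 0.015], [0, 0, 0], 1], [[0, 0, 0], [0, 0, 0], 1]]}}

```text
clock: 21.58
tool_pos: [0.4106, 0.135, 0.1055]
orientation: [-179.8, -0.3, -179.5]
force: [-0.2, -1.1, -2.3]
opening: 0.0118
```

```bash
python3 cam.py d18 side:150,120,150,120,5 wrist
```

```text
t 21.5833 J [  44.46    2.52  -35.84   -0.11  -51.94 -133.88] P [0.4106 0.135  0.1055] O [-179.85   -0.28 -179.49] F [-0.2  -1.05 -2.35] op 0.0118
```

View pics/d18_side_c.png

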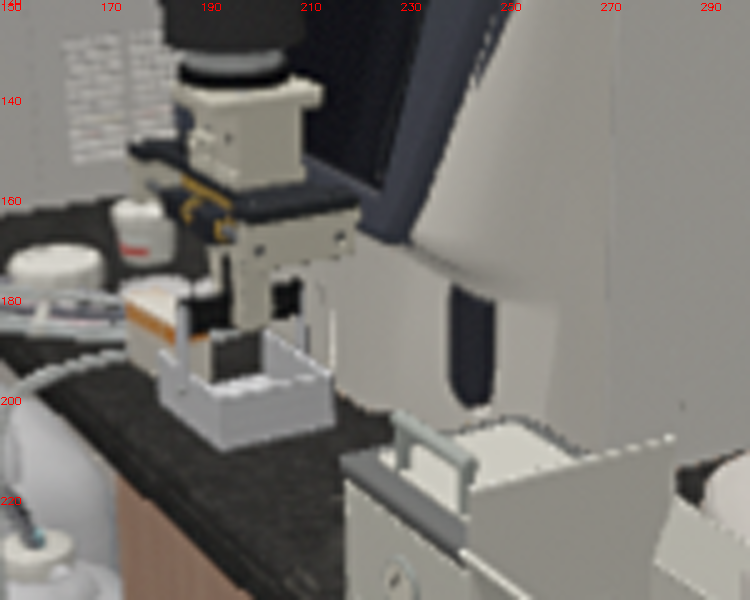

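View pics/d18_wrist.png

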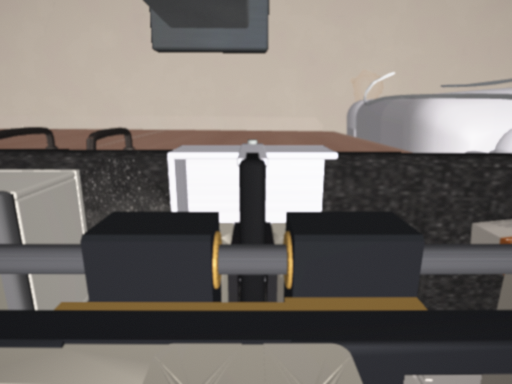

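Request:
{"api": "servo_tool", "payload": {"rows": [[[-0.004, 0, 0.015], [0, 0, 0], 1], [[-0.005, 0, 0.02], [0, 0, 0], 1], [[-0.005, 0, 0.016], [0, 0, 0], 1], [[-0.002, 0, 0.009], [0, 0, 0], 1], [[0, 0, 0.005], [0, 0, 0], 1], [[0, 0, 0.003], [0, 0, 0], 1], [[0, 0, 0], [0, 0, 0], 1], [[0, 0, 0], [0, 0, 0], 1]]}}

```text
clock: 22.35
tool_pos: [0.4291, 0.1363, 0.0416]
orientation: [180.0, 0.1, -179.5]
force: [-0.5, 0.5, -2.4]
opening: 0.012
```

```bash
python3 cam.py d19 side:150,130,120,100,6
```

```text
t 22.35 J [  42.85    9.25  -38.77    0.02  -41.9  -132.4 ] P [0.4291 0.1363 0.0416] O [ 179.96    0.06 -179.54] F [-0.52  0.53 -2.43] op 0.012
```

View pics/d19_side_c.png

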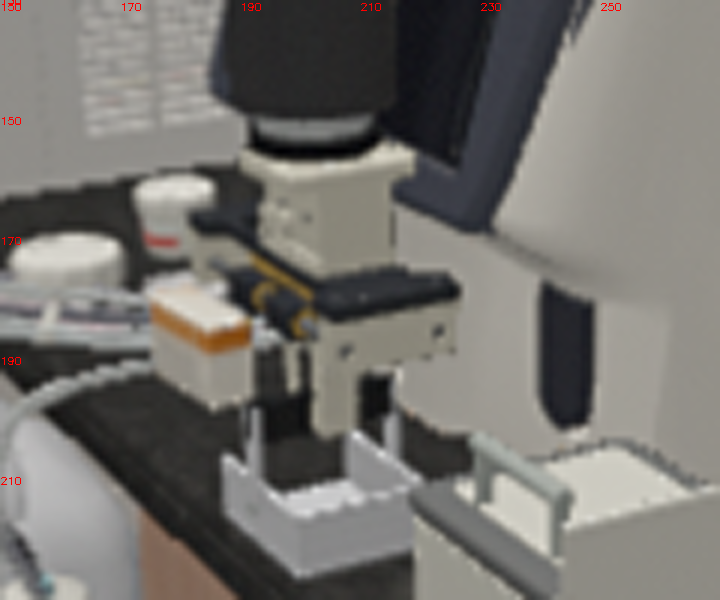

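Request:
{"api": "servo_tool", "payload": {"rows": [[[0, 0, 0.003], [0, 0, 0], 1], [[0, 0, 0.002], [0, 0, 0], 1], [[0, 0, 0], [0, 0, 0], 1]]}}

```text
clock: 22.65
tool_pos: [0.4297, 0.1367, 0.0377]
orientation: [180.0, 0.1, -179.5]
force: [-8.1, -0.8, 21.7]
opening: 0.0118
```

Request:
{"api": "servo_tool", "payload": {"rows": [[[0, 0, -0.001], [0, 0, 0], 0.4], [[0, 0, 0], [0, 0, 0], 0.4], [[0, 0, 0], [0, 0, 0], 0.4], [[0, 0, 0], [0, 0, 0], 0.4], [[0, 0, 0], [0, 0, 0], 0.4], [[0, 0, -0.015], [0, 0, 0], 0.4], [[0.004, 0, -0.025], [0, 0, 0], 0.4], [[0.004, 0, -0.03], [0, 0, 0], 0.3], [[0.004, 0, -0.03], [0, 0, 0], 0.3], [[0.006, -0.01, -0.03], [0, 0, 0], 0.3], [[0.006, -0.02, -0.03], [0, 0, 0], 0.3], [[0, -0.02, -0.02], [0, 0, 0], 0.3]]}}

```text
clock: 23.65
tool_pos: [0.4051, 0.0857, 0.2196]
orientation: [179.9, 0.1, -179.5]
force: [0.3, -0.5, -0.0]
opening: 0.0611
```

```bash
python3 cam.py d20 side:150,130,150,120,5 wrist; python3 - <<'E'
from h import *
o=obs()
r,p,e=plan(o['tool_pos'],o['orientation'],[.40,-.06,.25],tool(-90,0),17); show(r,0.3)
E
```

```text
t 23.65 J [  39.58   -6.22  -27.87    0.03  -68.19 -129.04] P [0.4051 0.0857 0.2196] O [ 179.92    0.14 -179.45] F [ 0.28 -0.52 -0.02] op 0.0611
t 23.75 J [  39.41   -6.27  -27.82    0.07  -68.09 -129.01] P [0.4065 0.0852 0.2204] O [ 179.82    0.32 -179.58] F [ 0.17  0.07 -0.5 ] op 0.0612
[[[0.0004,-0.0085,-0.0018],[-0.001,0.004,-0.878],0.3],[[0.0013,-0.0085,-0.0017],[-0.001,0.004,-0.878],0.3],[[0.0019,-0.0083,-0.0018],[-0.001,0.003,-0.879],0.3],[[0.0028,-0.0081,-0.0018],[-0.002,0.004,-0.878],0.3],[[0.0035,-0.0078,-0.0018],[-0.001,0.004,-0.878],0.3],[[0.0042,-0.0074,-0.0017],[-0.001,0.004,-0.878],0.3],[[0.0048,-0.0071,-0.0018],[-0.001,0.004,-0.878],0.3],[[0.0055,-0.0065,-0.0018],[-0.001,0.004,-0.879],0.3],[[0.006,-0.0061,-0.0017],[-0.001,0.004,-0.878],0.3],[[0.0066,-0.0054,-0.0018],[-0.001,0.003,-0.878],0.3],[[0.0071,-0.0048,-0.0018],[-0.001,0.004,-0.878],0.3],[[0.0074,-0.0042,-0.0017],[-0.002,0.004,-0.878],0.3],[[0.0079,-0.0034,-0.0018],[-0.001,0.004,-0.879],0.3],[[0.0081,-0.0027,-0.0017],[-0.001,0.004,-0.878],0.3],[[0.0083,-0.002,-0.0018],[-0.001,0.004,-0.878],0.3],[[0.0084,-0.0012,-0.0017],[-0.001,0.003,-0.878],0.3],[[0.0086,-0.0004,-0.0018],[-0.001,0.004,-0.878],0.3]]
```

View pics/d20_side_c.png

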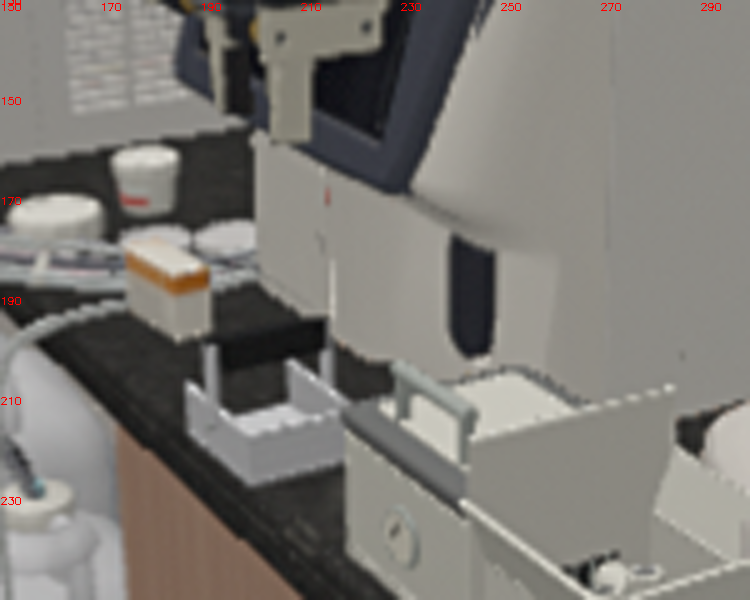

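View pics/d20_wrist.png

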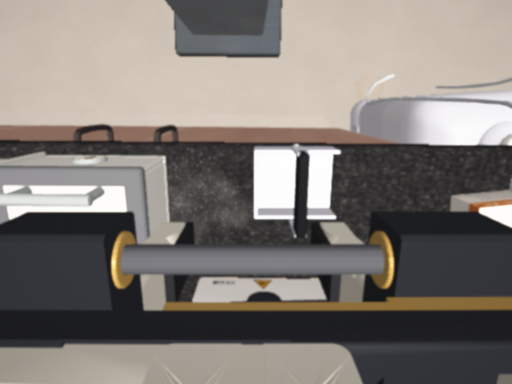

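Request:
{"api": "servo_tool", "payload": {"rows": [[[0, -0.02, -0.005], [0, 0, 0], 0.3], [[0, -0.03, -0.008], [0, 0, 0], 0.3], [[0, -0.03, -0.008], [0, 0, 0], 0.3], [[0, -0.03, -0.008], [0, 0, 0], 0.3], [[0, -0.025, 0], [0, 0, -0.4], 0.3], [[0, -0.015, 0], [0, 0, -0.9], 0.3], [[0, 0, 0], [0, 0, -1], 0.3], [[0, 0, 0], [0, 0, -1], 0.3], [[0, 0, 0], [0, 0, -1], 0.3], [[0, 0, 0], [0, 0, -1], 0.3], [[0, 0, 0], [0, 0, -1], 0.3], [[0, 0, 0], [0, 0, -1], 0.3], [[0, 0, 0], [0, 0, -1], 0.3], [[0, 0, 0], [0, 0, -1], 0.3], [[0, 0, 0], [0, 0, -1], 0.3], [[0, 0, 0], [0, 0, -1], 0.3], [[0, 0, 0], [0, 0, -1], 0.3], [[0, 0, 0], [0, 0, -1], 0.3], [[0, 0, 0], [0, 0, -1], 0.3], [[0, 0, 0], [0, 0, -0.8], 0.3]]}}

```text
clock: 25.42
tool_pos: [0.4068, -0.064, 0.245]
orientation: [179.9, -0.0, -88.6]
force: [-0.7, 0.3, 0.3]
opening: 0.061
```

```bash
python3 cam.py d21 wrist
```

```text
t 25.4167 J [ 18.81  -7.22 -25.35  -0.01 -71.94 -17.45] P [ 0.4068 -0.064   0.245 ] O [179.93  -0.01 -88.64] F [-0.71  0.31  0.34] op 0.061
```

View pics/d21_wrist.png

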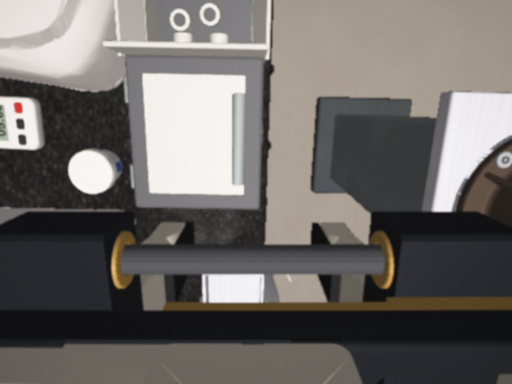

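```bash
python3 - <<'E'
from h import *
np.set_printoptions(precision=4,suppress=True)
c=cam('wrist')
for p in ((238,93),(238,186)): print('handle',onz(c,p,.140))
for p in ((128,57),(267,57),(260,208),(135,208)): print('lid',onz(c,p,.101))
im=cv2.imread('pics/d21_wrist.png')
for row in (100,120,140,160,180): print(row,im[row,228:250].max(1))
print('cup',onz(c,(95,170),.047))
E
```

```text
handle [ 0.4209 -0.1434  0.14  ]
handle [ 0.4194 -0.0597  0.14  ]
lid [ 0.5295 -0.1756  0.101 ]
lid [ 0.395  -0.1793  0.101 ]
lid [ 0.3965 -0.0264  0.101 ]
lid [ 0.5321 -0.0225  0.101 ]
100 [247 247 244 229 171 142 157 174 187 198 205 205 201 194 185 173 154 136
 131 134 133 132]
120 [247 247 244 228 173 150 164 182 195 205 210 207 201 193 181 167 148 132
 132 133 134 135]
140 [247 247 245 230 179 158 172 187 199 208 211 207 198 189 177 158 140 131
 132 135 136 135]
160 [247 247 245 226 172 160 178 192 204 211 212 205 196 184 168 149 133 132
 134 135 135 135]
180 [247 247 244 228 180 168 184 198 208 214 212 202 192 178 161 142 130 132
 135 136 135 136]
cup [ 0.5983 -0.0524  0.047 ]
```

```bash
python3 - <<'E'
from h import *
np.set_printoptions(precision=4,suppress=True)
d=cam('side'); p=np.array([.4051,.0857,.2196])
for y in (.0305,.04):
  for b in (0,.01,.02,.03): print(y,b,proj(d,p+[0,-y,b])[0])
o=obs()
r,p,e=plan(o['tool_pos'],o['orientation'],[.4205,-.1015,.17],tool(-89,0),5); show(r,0.3)
E
```

```text
0.0305 0 [206.5581 166.036 ]
0.0305 0.01 [206.4689 162.9688]
0.0305 0.02 [206.3796 159.8846]
0.0305 0.03 [206.2902 156.7832]
0.04 0 [207.9261 166.8472]
0.04 0.01 [207.8402 163.7636]
0.04 0.02 [207.7542 160.6627]
0.04 0.03 [207.668  157.5445]
t 25.4667 J [ 18.81  -7.22 -25.35  -0.01 -71.94 -17.17] P [ 0.4069 -0.064   0.245 ] O [179.94  -0.01 -88.37] F [-0.12 -0.02 -0.46] op 0.0616
[[[0.0076,-0.0025,0.015],[0.002,-0.0,0.021],0.3],[[0.0076,-0.0026,0.015],[0.002,-0.001,0.021],0.3],[[0.0075,-0.0025,0.015],[0.002,0.0,0.021],0.3],[[0.0076,-0.0026,0.015],[0.002,-0.0,0.022],0.3],[[0.0075,-0.0026,0.015],[0.002,-0.001,0.021],0.3]]
```

Request:
{"api": "servo_tool", "payload": {"rows": [[[0.0076, -0.0025, 0.015], [0, 0, 0.02], 0.2], [[0.0076, -0.0026, 0.015], [0, 0, 0.02], 0.2], [[0.0075, -0.0025, 0.015], [0, 0, 0.02], 0.2], [[0.0076, -0.0026, 0.015], [0, 0, 0.02], 0.2], [[0.0075, -0.0026, 0.015], [0, 0, 0.02], 0.2], [[0, 0, 0.02], [0, 0, 0], 0.2], [[0, 0, 0.02], [0, 0, 0], 0.2], [[0, 0, 0.015], [0, 0, 0], 0.2], [[0, 0, 0.01], [0, 0, 0], 0.2], [[0, 0, 0], [0, 0, 0], 0.2], [[0, 0, 0], [0, 0, 0], 0.2]]}}

```text
clock: 26.38
tool_pos: [0.4199, -0.1018, 0.1053]
orientation: [179.9, -0.0, -89.6]
force: [0.1, -0.7, 0.5]
opening: 0.07
```

```bash
python3 cam.py d22 side:190,140,120,100,6 scene:270,110,120,100,6
```

```text
t 26.3833 J [ 12.73   2.37 -36.09   0.01 -51.65 -12.37] P [ 0.4199 -0.1018  0.1053] O [179.89  -0.03 -89.63] F [ 0.07 -0.72  0.49] op 0.07
```

View pics/d22_side_c.png

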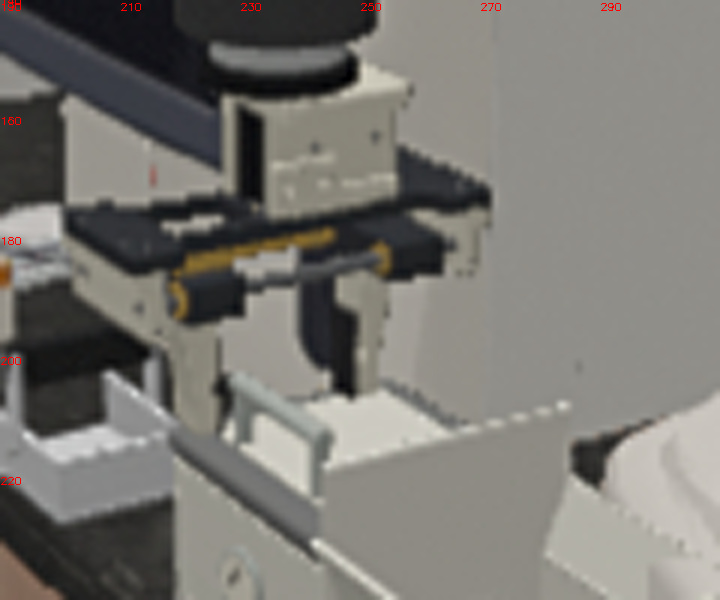

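Request:
{"api": "servo_tool", "payload": {"rows": [[[0, 0, 0.003], [0, 0, 0], 0.2], [[0, 0, 0.003], [0, 0, 0], 0.2], [[0, 0, 0], [0, 0, 0], 1], [[0, 0, 0], [0, 0, 0], 1], [[0, 0, 0], [0, 0, 0], 1], [[0, 0, 0], [0, 0, 0], 1], [[0, 0, 0], [0, 0, 0], 1], [[0, 0, 0], [0, 0, 0], 1], [[0, 0, 0], [0, 0, 0], 1], [[0, 0, 0], [0, 0, 0], 1], [[0, 0, 0], [0, 0, 0], 1], [[0, 0, 0], [0, 0, 0], 1]]}}

```text
clock: 27.48
tool_pos: [0.4209, -0.1017, 0.0999]
orientation: [-179.9, -0.0, -89.5]
force: [1.8, -1.4, -3.5]
opening: 0.0107
```

```bash
python3 cam.py d23 side:190,140,120,100,6
```

```text
t 27.4833 J [ 12.72   2.75 -36.54   0.02 -50.66 -12.28] P [ 0.4209 -0.1017  0.0999] O [-179.94   -0.    -89.54] F [ 1.81 -1.37 -3.49] op 0.0107
```

View pics/d23_side_c.png

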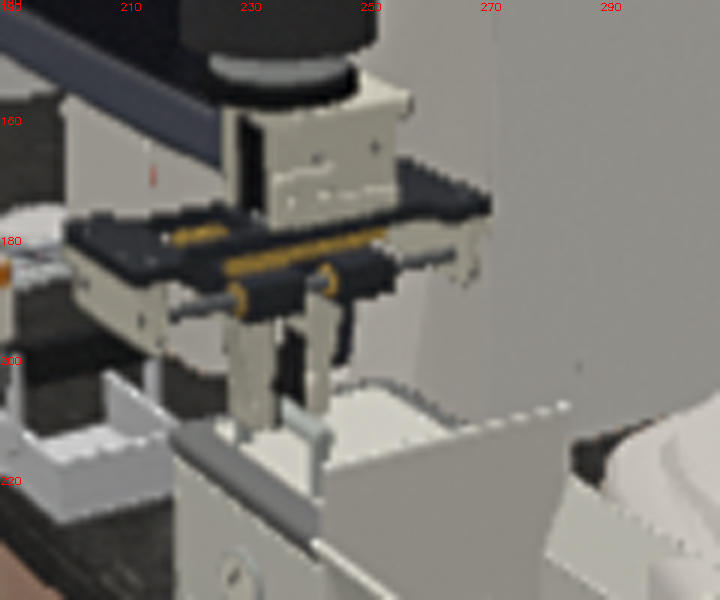

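Request:
{"api": "servo_tool", "payload": {"rows": [[[0, -0.0004, -0.001], [0, 0, 0], 1], [[0, -0.0004, -0.001], [0, 0, 0], 1], [[0, -0.0004, -0.001], [-0.1, 0, 0], 1], [[0, 0, 0], [0, 0, 0], 1]]}}

```text
clock: 27.87
tool_pos: [0.4211, -0.1016, 0.1016]
orientation: [179.3, 0.0, -89.6]
force: [6.2, -1.9, -14.7]
opening: 0.0111
```

Request:
{"api": "servo_tool", "payload": {"rows": [[[0, -0.0004, -0.001], [-0.1, 0, 0], 1], [[0, -0.0004, -0.001], [-0.1, 0, 0], 1], [[0, 0, 0], [0, 0, 0], 1]]}}

```text
clock: 28.12
tool_pos: [0.4214, -0.1016, 0.1038]
orientation: [178.0, 0.0, -89.6]
force: [1.0, 0.3, -8.5]
opening: 0.0111
```

Request:
{"api": "servo_tool", "payload": {"rows": [[[0, -0.0004, -0.001], [-0.1, 0, 0], 1], [[0, -0.0004, -0.001], [-0.1, 0, 0], 1], [[0, -0.0004, -0.001], [-0.1, 0, 0], 1], [[0, 0, 0], [0, 0, 0], 1]]}}

```text
clock: 28.45
tool_pos: [0.4223, -0.1017, 0.1078]
orientation: [176.2, -0.0, -89.6]
force: [-7.5, 3.9, -0.6]
opening: 0.011
```

```bash
python3 cam.py d24 side:190,140,120,100,6
```

```text
t 28.45 J [ 11.87   5.08 -32.45  -0.91 -56.25 -10.91] P [ 0.4223 -0.1017  0.1078] O [176.16  -0.   -89.56] F [-7.47  3.85 -0.64] op 0.011
```

View pics/d24_side_c.png

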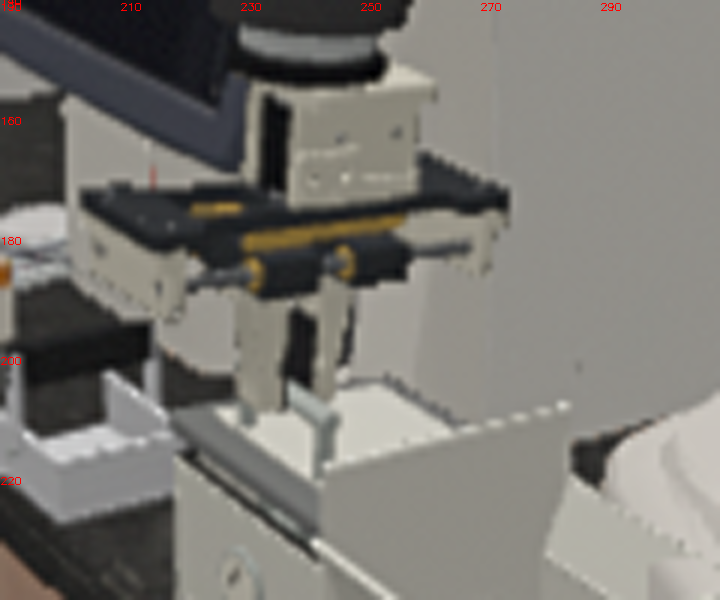

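Request:
{"api": "servo_tool", "payload": {"rows": [[[0, 0.0007, -0.001], [-0.08, 0, 0], 1], [[0, 0, -0.001], [-0.08, 0, 0], 1], [[0, 0, -0.001], [-0.08, 0, 0], 1], [[0, 0, -0.001], [-0.08, 0, 0], 1], [[0, 0, -0.001], [-0.08, 0, 0], 1], [[0, 0, -0.001], [-0.08, 0, 0], 1], [[0, 0, 0], [0, 0, 0], 1]]}}

```text
clock: 29.08
tool_pos: [0.4239, -0.1017, 0.1139]
orientation: [173.5, -0.0, -89.5]
force: [-2.3, 1.9, -2.7]
opening: 0.0109
```

Request:
{"api": "servo_tool", "payload": {"rows": [[[0, 0, -0.001], [-0.08, 0, 0], 1], [[0, 0, -0.001], [-0.08, 0, 0], 1], [[0, 0, -0.001], [-0.08, 0, 0], 1], [[0, 0, -0.001], [-0.08, 0, 0], 1], [[0, 0, -0.001], [-0.08, 0, 0], 1], [[0, 0, -0.001], [-0.08, 0, 0], 1], [[0, 0, -0.001], [-0.08, 0, 0], 1], [[0, 0, -0.001], [-0.08, 0, 0], 1], [[0, 0, 0], [0, 0, 0], 1], [[0, 0, 0], [0, 0, 0], 1], [[0, 0, 0], [0, 0, 0], 1]]}}

```text
clock: 30.0
tool_pos: [0.4264, -0.1016, 0.1219]
orientation: [169.8, -0.0, -89.5]
force: [6.0, -0.6, -9.0]
opening: 0.0111
```

```bash
python3 cam.py d25 side:180,140,130,110,6 wrist
```

```text
t 30.0 J [ 10.69   9.05 -25.91  -1.98 -65.07  -9.24] P [ 0.4264 -0.1016  0.1219] O [169.82  -0.01 -89.53] F [ 5.96 -0.57 -9.02] op 0.0111
```

View pics/d25_side_c.png

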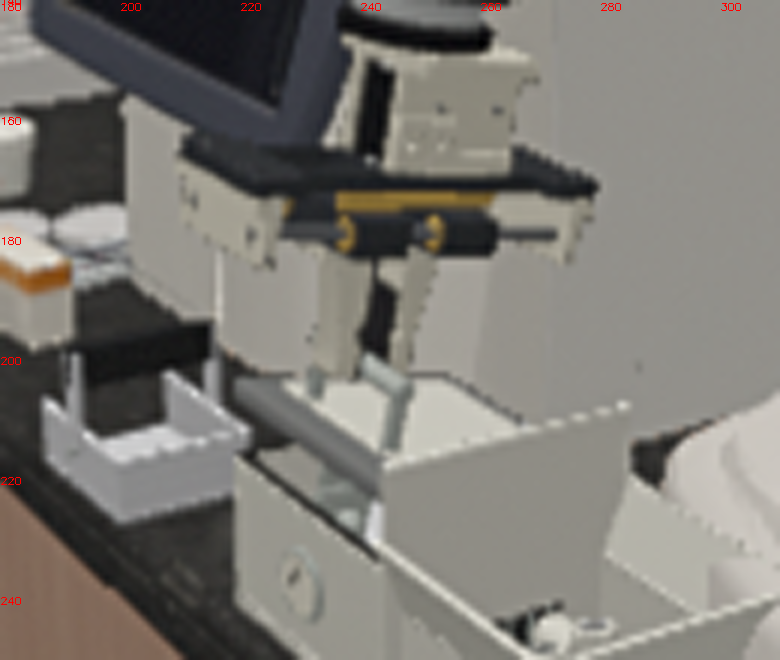

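View pics/d25_wrist.png

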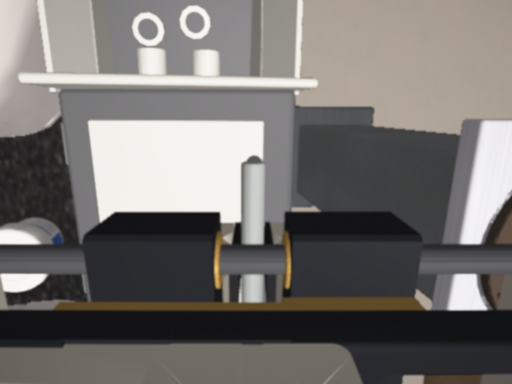

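Request:
{"api": "servo_tool", "payload": {"rows": [[[0, 0, 0], [0, 0, 0], 1], [[0, 0, 0], [0, 0, 0], 1], [[0, 0, 0], [0, 0, 0], 1], [[0, 0, 0], [0, 0, 0], 1]]}}

```text
clock: 30.43
tool_pos: [0.4264, -0.1016, 0.1219]
orientation: [169.8, -0.0, -89.5]
force: [6.3, -0.2, -9.7]
opening: 0.0107
```

```bash
python3 - <<'E'
from h import *
np.set_printoptions(precision=4,suppress=True)
obs(); d=cam('side')
# lid corners predicted for theta: hinge (.5305,.088); front edge at x .396 z .101 top / .088 bottom, y -.027 & -.178
def rot(x,z,t): 
    v=np.array([x-.5305,z-.088]); c,s=np.cos(t),np.sin(t)
    return .5305+v[0]*c+v[1]*s, .088-v[0]*s+v[1]*c
for t in (0,.1,.15,.2,.25,.3):
    q=[]
    for x,z in ((.396,.101),(.396,.088)):
        a,b=rot(x,z,t); q.append(proj(d,[a,-.027,b])[0])
    a,b=rot(.4205,.140,t); q+= [proj(d,[a,-.1435,b])[0]]
    print(t,np.array(q).round(1).tolist())
E
```

```text
t 30.4333 J [ 10.69   9.05 -25.92  -1.98 -65.06  -9.24] P [ 0.4264 -0.1016  0.1219] O [169.83  -0.01 -89.53] F [ 6.34 -0.21 -9.66] op 0.0107
0 [[217.0, 210.7], [217.1, 214.6], [243.8, 210.8]]
0.1 [[217.5, 206.6], [217.2, 210.6], [245.6, 206.9]]
0.15 [[217.9, 204.5], [217.4, 208.5], [246.6, 205.0]]
0.2 [[218.4, 202.4], [217.7, 206.4], [247.7, 203.1]]
0.25 [[219.0, 200.3], [218.1, 204.3], [248.8, 201.3]]
0.3 [[219.6, 198.2], [218.6, 202.3], [250.0, 199.5]]
```

```bash
python3 - <<'E'
from plant import ctrl
print(ctrl.close_job())
from h import *
obs()
E
```

```text
the job is handed in; nothing more can be done
None
the job is handed in; nothing more can be done
```

I handed the job in at about 30.4 s of the 58 s allowed, with the gripper still holding the lid ajar. No verdict was reported.

**Tray and capsules:**
- The analyser's overhang left no room for a straight grasp on the carrying bar. I first turned the tray on the worktop by pushing one side wall with the closed fingers. I then gripped it and let the closing jaws square it up, which turned it about 77 degrees in all.
- I re-gripped the bar at its middle, carried the tray over and tipped it to about 56 degrees at the hopper. All four capsules show in the hopper in two later wrist pictures.
- The empty tray stands upright on the worktop, near its starting place but turned so its mouth faces the other way (+y).

**Lid:**
- I pulled the handle up about a millimetre at a time. The pull read up to 14.7 N, then dropped as the seal broke, and the lid opened smoothly.
- Handle height and the side picture both put the lid at about 0.18 to 0.20 rad, so the front edge is roughly 25 mm up. The pose did not change over the last 0.4 s before handing in.

**Checks that disagreed:**
- The fingertips looked and behaved about 20 to 25 mm shorter than the stated TCP. My first push passed over the tray wall without moving it, so I set later heights to allow for that.
- The analyser's lower edge measured about 50 mm beyond the bar, not the stated 75 to 90 mm.
- The final reading shows about 9 to 10 N pulling down and 6 N sideways at the gripper, more than the lid's stated 2 to 3.5 N. I think this is strain between the grip and the hinge.
- The cup, slide carton and timer were not touched as far as I could see. I did not measure their positions again at the end.

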